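# Mix the ink bottle, load it on the desk carousel and present it

## Robot

A 6-joint arm with a two-finger parallel gripper is mounted at the origin on the work surface. World frame = base frame: x ahead of the robot, y to its left, z up, the work surface at z = 0. Lengths are in m, angles in degrees, forces in N, time in s.
With the tool pointing down it reaches from about 0.4 to 0.825 m from the base axis. Payload 7 kg.
Tool frame: the origin (TCP) lies at the very end of the fingers, on their centre line; the grasp point (between the pads) lies robot.grip_depth behind it (robot.grip_depth is the distance from the TCP to the grasp point, in m); z points along the fingers, y is the line along which they close (so a half turn about z gives the same grasp; the last joint's range is limited). The gripper opens to 85 mm and grips with 20 to 120 N. Pads are 22 mm wide; open, the fingers measure 114 mm over their backs; the gripper's body (76 mm by 85 mm) begins 54 mm behind the grasp point. The pads swing forward as they close: fully open they stand 13 mm farther back than shut.
Start: joints at [89.559, 20.546, 0.682, 0, -70.136, -16.507], TCP at [0.197, 0.646, 0.231] pointing down, gripper open.
Joint ranges: [-176.03, 176.03], [-82.01, 121.73], [-58.28, 71.71], [-173.87, 95.51], [-174.79, -0.11], [-173.66, 173.66]. Speed limits (degrees/s): [136.94, 136.94, 172.46, 180, 180, 180].

## Interface

Orientations are given as a 3x3 rotation matrix whose columns are the frame's x, y, z axes.
In Python, from station import monitor, read_camera, workorder, spotter, robot gives the robot as it stands.
- The arm moves only by the tool step_arm, never from a script. Its argument "increments" is text: rows parted by semicolons, each of 7 numbers parted by spaces: the shift along the tool's x, y, z in m, then the turn, a rotation vector about the tool's x, y, z in rad, then the gripper command: -1 is fully open, 1 is shut, values between are in proportion. In form: dx dy dz rx ry rz grip; .... A call has 1 to 20 rows; each row shifts and turns the commanded pose from where the row before left it, along the tool's axes as they then stand; what a row does not reach is not made up. A row lasts 1/12 s, in which the tool goes at most 41.7 mm and 7.16 degrees, less where a joint would pass 70% of its speed; a pose out of reach is approached as far as the arm can. A call with a gripper value outside its range is refused whole. The fingers move at their own pace and stop on an object; "newtons" is the grip in N (left out, the last holds). Time passes only in rows, so rows that do not move let the fingers close. It gives the time, the measured TCP pose, the force, the opening and the grip force at its end, in the units of the state.
- monitor.read_state(): the state, without advancing time (a new reading comes with each control period).
- read_camera(name): name is "side" or "top" or "wrist"; returns a dict with "image" (420x560x3 uint8, red, green, blue), "depth" (420x560 float32, m along the optical axis (not along the pixel's ray), 0 where there is no reading), "intrinsics" (3x3 intrinsics, pixels), "D" ([k1, k2, p1, p2, k3] as OpenCV has them; the pictures are not rectified), "extrinsics" (4x4, takes a point from world to camera coordinates); the wrist camera has in their place "tool_from_camera" (4x4, takes a point from camera to tool coordinates, whose origin is the TCP and whose axes are the flange's). Camera axes: x right, y down, z forward; pixel columns grow to the right and rows downward; lengths in m; the calibration is good to about 2 mm. A picture is of the moment at which its call begins: read the wrist's pose just before it.
- workorder.hand_in(): hands the job in; it is judged then, once.
Trained networks look in a picture, given as the dict that the camera call returned (one of the last four; its "shot" number tells which), for a name from the list of things; names that differ only in an ending like _2 or _b are one class to them, and where a whole thing is asked for, a point or a joint stands for the part that bears it (a point fixed in the world has none). Each returns a list of dicts, best first, with "confidence" (0 to 1); they miss things now and then, are a little off and sometimes report something else, mostly with a low value. They report only what shows in the picture. A call takes as long as a camera call.
- spotter.boxes_of(label, picture): "box" ([left, top, right, bottom] in pixels, round what is visible of it).
- spotter.outline_of(label, picture): "pixels" (420x560 bool, what is visible of it) and "box" ([left, top, right, bottom] in pixels, round what is visible of it).
The state is a dict: "time_s": time; "joint_pos": joint angles; "dq": joint speeds; "joint_torque": joint torques, N m; "position": TCP position; "eef_rot": TCP orientation; "ft_force": force on the tool from outside, world axes, zero at the start; "wrist_torque": the same for the moment, N m; "gripper_width": finger opening in m; "finger_force": force on a finger pad.
Only numpy, scipy, OpenCV 4.12 (cv2) and the standard library are available. Lean on these libraries where they do the work, as an engineer would, in place of code of your own. Each camera call takes 0.05 s, during which the arm holds its last target. There are 200 camera calls.

## Task

Take the stamp-ink bottle off its cork coaster and, holding it in the air, tip it right over so that its cap points well downwards, to mix the ink; then set it down upright (do not drop it in) in the empty cup of the desk carousel where the cup stands now, and let go of the bottle. Then turn the turntable by its knob until that bottle stands at the front, over the pointed tongue of the carousel's foot, and finish while still holding the knob so that the turntable stays still for the colleague who takes the bottle; leave the other things on the desk where they are.

Things in the scene. Friction and masses are not known exactly. Their poses are not given: they have to be found in the camera images.
- bottle_mid (a point): Centre of the closed white plastic ink bottle, half-way up (56 mm above its underside; z points along the bottle to its cap). Round, straight body 44 mm in diameter up to 82 mm, short shoulder, black cap 26 mm in diameter, 112 mm tall in all, about 150 g, balanced near this point. At the start it stands upright on a fixed cork coaster 90 mm across and 6 mm thick.
- cup (a point): Centre of the inner floor of the empty cup on the turntable, 28 mm above the desk; the bottle's underside rests here. The cup is an open metal ring-walled cup, inside diameter 54 mm, wall 4 mm thick, rim 18 mm above this floor, centred 85 mm from the turntable's axis. z is up. A clip jar, a tape roll and a staple box (all fixed to the turntable, tops at most 66 mm above the desk) fill the other three places, 90 degrees apart.
- front (a point): The point, fixed on the carousel's foot, where the cup's floor centre must come: 85 mm from the axis, 28 mm above the desk, directly over the line of the flat black pointed tongue that juts out of the foot to 164 mm from the axis (10 mm high). The turntable's rim is at 125 mm.
- knob (a point): Middle of the round black knob on top of the central post, on the turntable's vertical axis, about 176 mm above the desk. Knob 36 mm in diameter and 36 mm tall (from 158 to 194 mm above the desk); the post below it is 18 mm in diameter. The knob is rigid with the turntable. The bottle standing in the cup reaches 140 mm above the desk.
- turntable (a joint): Angle of the turntable in rad, counter-clockwise seen from above positive; 0 (or a full turn) when the empty cup is exactly at the front. It starts between 1.4 and 2.4. It turns either way without stops for more than a full turn, has light friction (about 0.12 N m) and stays where it is left.
- mouse: Black computer mouse, 105 x 60 x 26 mm, loose, origin under its centre. Leave alone.
- calculator: Grey desk calculator, 115 x 75 x 14 mm, loose, origin under its centre. Leave alone.
- stapler: Grey and black stapler, 130 x 34 x 50 mm, loose, origin under its centre. Leave alone.

How it is judged:
By the outcome, as a careful person would: the job done as asked, in the order asked, and still so for the second after the job is handed in, while the arm keeps its last pose, push and grip.
It also fails if it takes over 67 s, if anything falls off the work surface, if the arm or the gripper's body presses on something with over 40 N, if the wrist force passes 120 N, or if a joint passes its speed limit or range.

## Working session

There is one attempt and no reset: what is moved stays moved. The work goes in short steps, Python scripts to look and compute and a tool call to move; the robot and the scene stay as the last step left them, time stands still between calls to the robot, and variables do not carry over. Pictures are saved under pics/ and viewed, at most 10 in all, crops included, and the job is handed in when it is done.

Besides the shell and the picture viewer there is one more tool, called after "Emit:" as a command line: name --argument value ..., lists and objects as JSON in quotes. step_arm: Moves the arm, as the interface text tells. Its arguments: {"type":"object","properties":{"increments":{"type":"string"},"newtons":{"type":"number"}},"required":["increments"]}

```bash
ls; mkdir -p pics
cat > h.py <<'E'
import numpy as np, cv2
from station import monitor, read_camera, workorder, spotter, robot
def pts(p, mask=None, step=1):
    d=p["depth"]; m=(d>0) if mask is None else (mask&(d>0))
    v,u=np.nonzero(m); z=d[v,u]
    n=cv2.undistortPoints(np.stack([u,v],1).astype(float)[:,None],p["intrinsics"],p["D"])[:,0]
    c=np.c_[n*z[:,None],z]; E=p["extrinsics"]
    return (c-E[:3,3])@E[:3,:3], u, v
E
python3 - <<'E'
from h import *
s=monitor.read_state(); print(s, robot.grip_depth)
for n in("side","top"):
    p=read_camera(n); cv2.imwrite(f"pics/{n}0.png",p["image"][...,::-1]); print(n,np.round(p["extrinsics"],3).tolist())
    for l in("bottle_mid","cup","knob","turntable","mouse","calculator","stapler"):
        r=spotter.outline_of(l,p)
        for q in r[:2]:
            P,_,_=pts(p,q["pixels"]); 
            if len(P): print(l,round(q["confidence"],2),q["box"],np.round(np.percentile(P,[2,50,98],axis=0),3).tolist())
E
```

```text
pics
{'time_s': 0.0, 'joint_pos': array([ 8.95580891e+01,  2.05910784e+01,  6.33604452e-01, -2.03282678e-02,
       -7.01369819e+01, -1.65087638e+01]), 'dq': array([ 0.00921288,  0.0390829 , -0.09354449, -0.01794396, -0.05619239,
       -0.05435721]), 'joint_torque': array([-4.39258793e-05, -5.83326316e+01,  2.93422097e+01,  6.93661496e+00,
       -6.06568996e-03, -1.34450897e-05]), 'position': array([0.19665755, 0.64520311, 0.23036578]), 'eef_rot': array([[ 9.56520893e-01, -2.91663609e-01, -3.46392436e-04],
       [-2.91663776e-01, -9.56519489e-01, -1.64592204e-03],
       [ 1.48724447e-04,  1.67538895e-03, -9.99998585e-01]]), 'ft_force': array([-0.60033121, -0.02928894,  0.02192795]), 'wrist_torque': array([ 0.02722192, -0.03534115, -0.00186779]), 'finger_force': 0.0, 'gripper_width': 0.08559932301394045} 0.0187
side [[0.739, -0.674, -0.017, -0.455], [-0.402, -0.42, -0.813, 0.348], [0.541, 0.608, -0.581, 1.274], [0.0, 0.0, 0.0, 1.0]]
bottle_mid 0.59 [332.8, 256.9, 352.5, 293.9] [[0.566, -0.282, 0.014], [0.577, -0.27, 0.072], [0.599, -0.248, 0.121]]
cup 0.67 [197.5, 177.8, 281.1, 25
[... 845 characters left out ...]
0.094], [0.599, -0.241, 0.122]]
cup 0.81 [196.7, 199.1, 273.4, 272.1] [[0.438, -0.002, 0.015], [0.544, 0.106, 0.025], [0.662, 0.219, 0.191]]
knob 0.68 [193.3, 195.0, 268.0, 273.4] [[0.437, -0.0, 0.016], [0.544, 0.107, 0.026], [0.659, 0.219, 0.191]]
turntable 0.82 [189.6, 196.4, 270.0, 271.4] [[0.439, -0.002, 0.015], [0.544, 0.106, 0.025], [0.66, 0.221, 0.191]]
mouse 0.88 [238.8, 162.8, 267.7, 181.0] [[0.746, -0.02, 0.011], [0.776, 0.025, 0.024], [0.81, 0.076, 0.033]]
calculator 0.72 [114.9, 243.9, 149.3, 280.8] [[0.42, 0.405, 0.005], [0.477, 0.451, 0.014], [0.532, 0.496, 0.022]]
stapler 0.86 [396.5, 230.8, 420.4, 272.0] [[0.411, -0.496, 0.004], [0.472, -0.471, 0.044], [0.535, -0.456, 0.056]]
```

Run:
```python
from h import *
from scipy.optimize import least_squares
a=[]
for n,bx in(("top",(180,150,370,290)),("side",(180,160,370,310))):
    p=read_camera(n); l,t,r,b=bx
    a.append(cv2.resize(p["image"][t:b,l:r,::-1],(760,290 if 0 else int((b-t)*4)),interpolation=cv2.INTER_CUBIC)[:560])
    cv2.imwrite(f"pics/{n}c.png",a[-1])
    P,u,v=pts(p)
    def fit(Q,r0=None):
        f=lambda x:np.hypot(Q[:,0]-x[0],Q[:,1]-x[1])-(r0 or x[2])
        s=least_squares(f,list(np.median(Q[:,:2],0))+([] if r0 else [.1]),loss="soft_l1",f_scale=.002); return np.round(s.x,4),len(Q)
    near=lambda x,y,r:np.hypot(P[:,0]-x,P[:,1]-y)<r
    K=P[near(.55,.11,.05)&(P[:,2]>.186)]; print(n,"knobtop",np.round((K.min(0)+K.max(0))/2,4),np.round(K.mean(0),4),len(K))
    K=P[near(.55,.11,.04)&(P[:,2]>.16)&(P[:,2]<.186)]; 
    if len(K)>4: print("knobside",fit(K,.018))
    B=P[near(.58,-.262,.05)&(P[:,2]>.015)&(P[:,2]<.085)]; print("bottle side",fit(B,.022))
    B=P[near(.58,-.262,.05)&(P[:,2]>.11)]; print("cap top",np.round(B.mean(0),4),len(B), np.round(np.ptp(B,axis=0),3))
    C=P[near(.58,-.262,.08)&(P[:,2]>.002)&(P[:,2]<.01)]; print("coaster",np.round((C.min(0)+C.max(0))/2,4),np.ptp(C,axis=0))
    T=P[near(.55,.11,.2)&(P[:,2]>.003)&(P[:,2]<.016)];print("low pts",len(T))
    R=np.hypot(T[:,0]-.55,T[:,1]-.11); A=np.degrees(np.arctan2(T[:,1]-.11,T[:,0]-.55)); print([(round(x),round(y,3)) for x,y in zip(A[R>.135],R[R>.135])][:60])
    np.save(f"{n}.npy",np.c_[P,u,v])
```

```text
top knobtop [0.5514 0.109  0.1945] [0.55   0.1093 0.1937] 109
knobside (array([0.5516, 0.1093]), 19)
bottle side (array([ 0.587 , -0.2618]), 72)
cap top [ 0.5862 -0.2606  0.1174] 54 [0.024 0.025 0.016]
coaster [ 0.5818 -0.2631  0.006 ] [0.15621942 0.15677599 0.00798425]
low pts 1381
[(3, np.float64(0.199)), (-1, np.float64(0.197)), (-7, np.float64(0.199)), (7, np.float64(0.196)), (-16, np.float64(0.2)), (17, np.float64(0.2)), (12, np.float64(0.196)), (6, np.float64(0.192)), (4, np.float64(0.191)), (0, np.float64(0.189)), (-9, np.float64(0.192)), (-10, np.float64(0.191)), (-11, np.float64(0.194)), (-16, np.float64(0.196)), (-16, np.float64(0.197)), (-20, np.float64(0.198)), (15, np.float64(0.195)), (12, np.float64(0.192)), (10, np.float64(0.191)), (4, np.float64(0.188)), (-8, np.float64(0.188)), (-13, np.float64(0.191)), (-17, np.float64(0.194)), (-24, np.float64(0.2)), (17, np.float64(0.193)), (16, np.float64(0.191)), (14, np.float64(0.189)), (1, np.float64(0.183)), (-2, np.float64(0.183)), (-6, np.float64(0.184)), (-13, np.float64(0.187)), (-17, np.float64(0.19)), (20, np.float64(0.
[... 1760 characters left out ...]
8)), (73, np.float64(0.2)), (72, np.float64(0.197)), (70, np.float64(0.19)), (48, np.float64(0.177)), (45, np.float64(0.176)), (44, np.float64(0.174)), (42, np.float64(0.178)), (37, np.float64(0.177)), (35, np.float64(0.178)), (33, np.float64(0.181)), (31, np.float64(0.184)), (29, np.float64(0.183)), (27, np.float64(0.185)), (26, np.float64(0.186)), (21, np.float64(0.196)), (19, np.float64(0.196)), (76, np.float64(0.199)), (75, np.float64(0.197)), (74, np.float64(0.196)), (73, np.float64(0.192)), (72, np.float64(0.186)), (70, np.float64(0.187)), (47, np.float64(0.169)), (42, np.float64(0.172)), (36, np.float64(0.175)), (35, np.float64(0.173)), (33, np.float64(0.17)), (33, np.float64(0.173))]
```

View pics/topc.png

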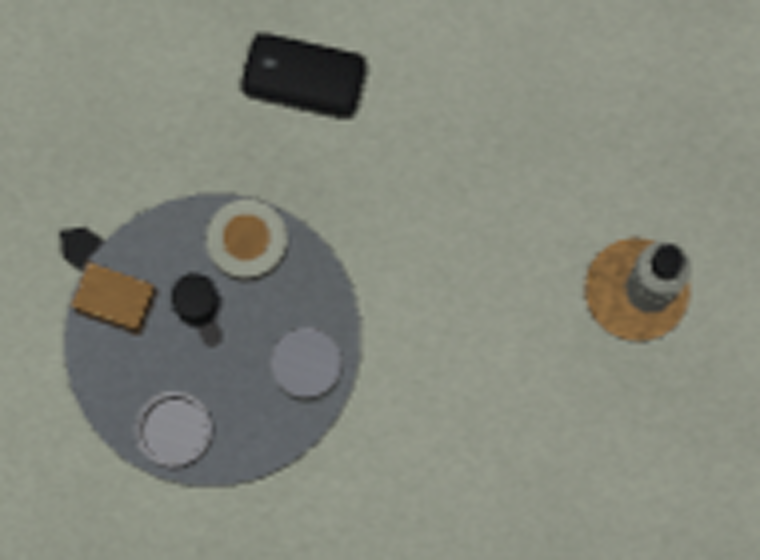

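View pics/sidec.png

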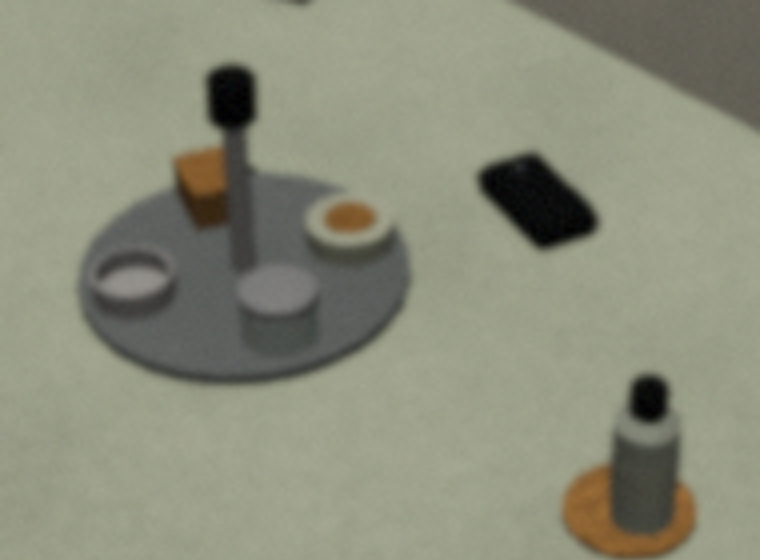

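The top crop shows the knob at (195,299), the black tongue at (80,247) pointing left, the empty cup at (175,429), the tape at (247,238), the jar at (306,362) and the bottle cap at (667,262). In the side crop the empty cup is at (132,275) and the bottle foot is at (640,525). I'll compute accurate numbers from these.

Run:
```python
from h import *
print([x for x in dir(robot) if x[0]!='_'])
for n in ("top","side"):
  D=np.load(f"{n}.npy"); P=D[:,:3]; p=read_camera(n); im=p["image"].astype(int)
  def plane(uv,z):
    nn=cv2.undistortPoints(np.array(uv,float).reshape(-1,1,2),p["intrinsics"],p["D"])[:,0]
    E=p["extrinsics"]; C=-E[:3,:3].T@E[:3,3]; r=np.c_[nn,np.ones(len(nn))]@E[:3,:3]
    return C+r*((z-C[2])/r[:,2])[:,None]
  ax=np.array([.5514,.109])
  R=np.hypot(*(P[:,:2]-ax).T)
  # disk rim fit by height
  T=P[(R<.14)&(P[:,2]>.016)&(P[:,2]<.03)]; (c,r)=cv2.minEnclosingCircle(T[:,:2].astype(np.float32)); print(n,"disk",c,r,T[:,2].mean())
  v,u=np.nonzero(im.sum(2)<150); Q=plane(np.c_[u,v],.010); q=np.hypot(*(Q[:,:2]-ax).T); A=np.degrees(np.arctan2(*(Q[:,:2]-ax).T[::-1]))
  m=(q>.126)&(q<.175)&(A>20)&(A<90); print("tongue",m.sum(),Q[m].mean(0),A[m].mean(),q[m].max(),A[m][np.argsort(-q[m])[:4]])
  # things above the disk
  H=P[(R<.125)&(R>.03)&(P[:,2]>.034)]
  a=np.degrees(np.arctan2(H[:,1]-ax[1],H[:,0]-ax[0]))
  h=np.histogram(a,36,(-180,180)); print([(int(x),int(k),round(float(H[(a>=x)&(a<x+10),2].max()),3)) for x,k in zip(h[1],h[0]) if k])
  m=(a>120)|(a<-170); C=H[m&(H[:,2]>.038)]; print("cup rim mid",(C.min(0)+C.max(0))/2,np.ptp(C,axis=0),len(C))
  f=cv2.fitEllipse(C[:,:2].astype(np.float32)); print(f)
```

```text
['PlanningError', 'grip_depth']
top disk (0.5531115531921387, 0.11325936764478683) 0.1292482614517212 0.02367194922253592
tongue 60 [0.63524326 0.22441859 0.01      ] 54.02147485429518 0.1611206130231263 [53.94605017 53.24372219 54.26548963 52.51626326]
[(-180, 2, 0.035), (-150, 1, 0.037), (-140, 7, 0.068), (-130, 61, 0.072), (-120, 81, 0.075), (-110, 75, 0.072), (-100, 37, 0.071), (-90, 1, 0.035), (-70, 1, 0.035), (-60, 1, 0.034), (-50, 20, 0.052), (-40, 68, 0.055), (-30, 87, 0.052), (-20, 82, 0.052), (-10, 57, 0.055), (0, 8, 0.05), (50, 33, 0.066), (60, 82, 0.068), (70, 89, 0.073), (80, 37, 0.064), (130, 6, 0.046), (140, 28, 0.054), (150, 24, 0.053), (160, 16, 0.053), (170, 25, 0.052)]
cup rim mid [0.47112625 0.14036392 0.04655093] [0.06076243 0.05969301 0.01563897] 79
((0.47125646471977234, 0.13953004777431488), (0.05709657818078995, 0.05862194299697876), 140.63107299804688)
side disk (0.5543947815895081, 0.10750436037778854) 0.12997236847877502 0.025851712469807282
tongue 6 [0.5932276  0.23548792 0.01      ] 71.70464529748747 0.1387060512554682 [72.0727255  70.86577092 72.86756192 71.62461968]
[(-180, 1, 0.038), (-140, 1, 0.048), (-130, 95, 0.073), (-120, 120, 0.075), (-110, 108, 0.074), (-100, 47, 0.071), (-50, 32, 0.052), (-40, 90, 0.053), (-30, 62, 0.053), (-20, 70, 0.055), (-10, 44, 0.052), (0, 12, 0.048), (50, 3, 0.06), (60, 69, 0.068), (70, 84, 0.066), (80, 47, 0.065), (130, 35, 0.05), (140, 45, 0.053), (150, 19, 0.048), (160, 29, 0.055), (170, 65, 0.053)]
cup rim mid [0.47239057 0.14104712 0.04636165] [0.06064154 0.0642871  0.0165567 ] 150
((0.4744081199169159, 0.14081470668315887), (0.054347991943359375, 0.059351228177547455), 143.49110412597656)
```

Emit:
step_arm --increments "0 0 -0.03 0 0 0 -1;0 0 -0.03 0 0 0 -1;0.022 0.026 0 0 0 0 -1;0.022 0.026 0 0 0 0 -1;0.022 0.026 0 0 0 0 -1;0.022 0.026 0 0 0 0 -1;0.022 0.026 0 0 0 0 -1;0.022 0.026 0 0 0 0 -1;0.022 0.026 0 0 0 0 -1;0.022 0.026 0 0 0 0 -1;0.022 0.026 0 0 0 0 -1;0.022 0.026 0 0 0 0 -1;0.022 0.026 0 0 0 0 -1;0.022 0.026 0 0 0 0 -1;0.022 0.026 0 0 0 0 -1;0.022 0.026 0 0 0 0 -1;0.022 0.026 0 0 0 0 -1;0.022 0.026 0 0 0 0 -1;0.022 0.026 0 0 0 0 -1;0.022 0.026 0 0 0 0 -1" --newtons 40

```text
time_s: 2.67
position: [0.4394, 0.0809, 0.2918]
eef_rot: [[0.957, -0.291, 0.001], [-0.291, -0.957, 0.001], [0.001, -0.001, -1.0]]
ft_force: [0.8, 0.5, -0.6]
gripper_width: 0.0854
finger_force: 0.0
```

Emit:
step_arm --increments "0.022 0.026 0 0 0 0 -1;0.022 0.026 0 0 0 0 -1;0.022 0.026 0 0 0 0 -1;0.022 0.026 0 0 0 0 -1;0.022 0.026 0 0 0 0 -1;0.022 0.026 0 0 0 0 -1;0.022 0.026 0 0 0 0 -1;0.022 0.026 0 0 0 0 -1;0 0 0 0 0 0 -1"

```text
time_s: 3.42
position: [0.5482, -0.172, 0.2903]
eef_rot: [[0.956, -0.295, -0.001], [-0.295, -0.956, -0.001], [-0.001, 0.001, -1.0]]
ft_force: [0.9, 0.5, -0.6]
gripper_width: 0.0855
finger_force: 0.0
```

```bash
cat >> h.py <<'E'
from scipy.spatial.transform import Rotation as Ro
def tgt(az,el,flip=1):
    a,e=np.radians([az,el]); d=np.array([np.cos(e)*np.cos(a),np.cos(e)*np.sin(a),np.sin(e)])
    y=flip*np.array([-np.sin(a),np.cos(a),0]); return np.stack([np.cross(y,d),y,d],1)
def plan(pos,R,order="r",s=None):
    s=s or monitor.read_state(); R0=s["eef_rot"]; R=R0 if R is None else R
    rv=Ro.from_matrix(R0.T@R).as_rotvec(); dp=np.array(pos)-s["position"]
    print("pos",np.round(s["position"],4),"q",np.round(s["joint_pos"],1),"t",round(s["time_s"],2),"w",round(s["gripper_width"],4),"F",np.round(s["ft_force"],1))
    print(" rot",np.round(rv,4),round(np.degrees(np.linalg.norm(rv)),1),"| trans now-frame",np.round(R0.T@dp,4),"after-rot frame",np.round(R.T@dp,4))
E
python3 - <<'E'
from h import *
for f in(1,-1): plan([.552,-.166,.25],tgt(-70,-25,f))
E
```

```text
pos [ 0.5482 -0.172   0.2903] q [  2.1   9.2  -6.9   0.1 -73.9  70.7] t 3.42 w 0.0855 F [ 0.9  0.5 -0.6]
 rot [-1.2312 -0.6101 -1.9321] 135.8 | trans now-frame [ 0.0019 -0.0069  0.0403] after-rot frame [0.0384 0.0056 0.0131]
pos [ 0.5482 -0.172   0.2903] q [  2.1   9.2  -6.9   0.1 -73.9  70.7] t 3.42 w 0.0855 F [ 0.9  0.5 -0.6]
 rot [-0.5201  1.0495  0.8199] 81.9 | trans now-frame [ 0.0019 -0.0069  0.0403] after-rot frame [-0.0384 -0.0056  0.0131]
```

Emit:
step_arm --increments "0 0 0 -0.04 0.081 0.063 -1;0 0 0 -0.04 0.081 0.063 -1;0 0 0 -0.04 0.081 0.063 -1;0 0 0 -0.04 0.081 0.063 -1;0 0 0 -0.04 0.081 0.063 -1;0 0 0 -0.04 0.081 0.063 -1;0 0 0 -0.04 0.081 0.063 -1;0 0 0 -0.04 0.081 0.063 -1;0 0 0 -0.04 0.081 0.063 -1;0 0 0 -0.04 0.081 0.063 -1;0 0 0 -0.04 0.081 0.063 -1;0 0 0 -0.04 0.081 0.063 -1;0 0 0 -0.04 0.081 0.063 -1;0 0 0 0 0 0 -1"

```text
time_s: 4.58
position: [0.5466, -0.1699, 0.2899]
eef_rot: [[0.215, -0.921, 0.325], [-0.425, -0.388, -0.818], [0.879, 0.037, -0.475]]
ft_force: [0.7, -0.1, -0.7]
gripper_width: 0.0856
finger_force: 0.0
```

Run:
```python
from h import *
plan([.552,-.166,.113],tgt(-70,-25,-1))
p=read_camera("wrist"); cv2.imwrite("pics/w1.png",p["image"][...,::-1])
```

```text
pos [ 0.5466 -0.1699  0.2899] q [ 24.5   6.5 -56.5  73.9 -66.2 -57.9] t 4.58 w 0.0856 F [ 0.7 -0.1 -0.7]
 rot [-0.0274  0.0576  0.0557] 4.9 | trans now-frame [-0.1561 -0.0131  0.0825] after-rot frame [-0.1611 -0.0064  0.0731]
```

View pics/w1.png

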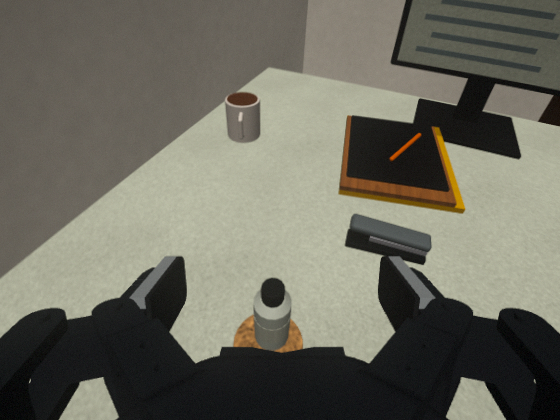

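The wrist view shows the bottle ahead at (272,315), between the open fingers, with x up. Next I move down to the pre-grasp pose.

Emit:
step_arm --increments "0 0 0 -0.027 0.058 0.056 -1;-0.023 -0.001 0.0105 0 0 0 -1;-0.023 -0.001 0.0105 0 0 0 -1;-0.023 -0.001 0.0105 0 0 0 -1;-0.023 -0.001 0.0105 0 0 0 -1;-0.023 -0.001 0.0105 0 0 0 -1;-0.023 -0.001 0.0105 0 0 0 -1;-0.023 0 0.0105 0 0 0 -1;0 0 0 0 0 0 -1;0 0 0 0 0 0 -1"

```text
time_s: 5.47
position: [0.5781, -0.1548, 0.1254]
eef_rot: [[0.15, -0.949, 0.276], [-0.41, -0.314, -0.856], [0.9, 0.016, -0.436]]
ft_force: [-0.3, -0.1, 0.1]
gripper_width: 0.0855
finger_force: 0.0
```

Run:
```python
from h import *
plan([.5926,-.2774,.058],tgt(-70,-25,-1))
```

```text
pos [ 0.5781 -0.1548  0.1254] q [ 21.3  27.1 -58.2  84.3 -64.5 -83.7] t 5.47 w 0.0855 F [-0.3 -0.1  0.1]
 rot [0.0333 0.0157 0.0014] 2.1 | trans now-frame [-0.0082  0.0237  0.1384] after-rot frame [-0.0103  0.0283  0.1374]
```

```bash
cat > kin.py <<'E'
from h import *
from scipy.optimize import least_squares
r=lambda ax,d:Ro.from_euler(ax,d,degrees=True).as_matrix()
def ori(q,s4,s6): return r('z',q[0])@r('y',q[1]-q[2]), r('x',s4*q[3])@r('y',-q[4])@r('x',s6*q[5])
M=lambda a:np.array(a,float)
S=[([89.558,20.591,.634,-.02,-70.137,-16.509],[.19666,.6452,.23037],[[.95652,-.29166,-.0003],[-.29166,-.95652,-.0016],[.0001,.0017,-1]]),
([2.1,9.2,-6.9,.1,-73.9,70.7],[.5482,-.172,.2903],[[0.956,-0.295,-0.001],[-0.295,-0.956,-0.001],[-0.001,0.001,-1.0]]),
([24.5,6.5,-56.5,73.9,-66.2,-57.9],[.5466,-.1699,.2899],[[0.215,-0.921,0.325],[-0.425,-0.388,-0.818],[0.879,0.037,-0.475]]),
([21.3,27.1,-58.2,84.3,-64.5,-83.7],[.5781,-.1548,.1254],[[0.15,-0.949,0.276],[-0.41,-0.314,-0.856],[0.9,0.016,-0.436]])]
def fk(q,p,s4=1,s6=1,T0=None):
    A,B=ori(q,s4,s6); Z=r('z',q[0]); a1,h1,L2,a3,L4,Lt,b=p
    U=Z@r('y',q[1])@[0,0,L2]
    return Z@[a1,b,h1]+U+A@[L4,0,a3]+A@B@[Lt,0,0], A@B
if __name__=="__main__":
  for s4 in(1,-1):
    for s6 in(1,-1):
      T=[fk(M(q),[0]*7,s4,s6)[1].T@M(R) for q,_,R in S]; print(s4,s6,[round(np.degrees(np.linalg.norm(Ro.from_matrix(T[0].T@t).as_rotvec())),1) for t in T]); 
      if max(np.linalg.norm(T[0]-t) for t in T)<.1:
        print(np.round(T[0],3).tolist())
        f=lambda p:np.concatenate([fk(M(q),p,s4,s6)[0]-M(x) for q,x,_ in S])
        o=least_squares(lambda p:np.r_[f(p),1e-3*(p-[.1,.4,.4,.05,.4,.3,-.19])],[.1,.4,.4,.05,.4,.3,-.19]); print(np.round(o.x,4),np.round(f(o.x)*1e3,1))
E
python3 kin.py
```

```text
1 1 [np.float64(0.0), np.float64(174.5), np.float64(124.7), np.float64(128.7)]
1 -1 [np.float64(0.0), np.float64(0.2), np.float64(147.8), np.float64(168.6)]
-1 1 [np.float64(0.0), np.float64(174.4), np.float64(82.8), np.float64(134.5)]
-1 -1 [np.float64(0.0), np.float64(0.1), np.float64(0.0), np.float64(0.1)]
[[0.0, -0.0, 1.0], [-1.0, -0.0, -0.0], [0.0, -1.0, 0.0]]
[ 0.2247  0.0312  0.509   0.034   0.2397  0.2091 -0.1868] [ -5.   -6.3  18.4   4.1   5.    0.5 -17.5   3.7 -50.4  22.7 -13.   31.6]
```

```bash
cat > k2.py <<'E'
from kin import *
import itertools
N=["Zx","Zy","Zz","Ux","Uz","Ax","Az","Cy","Cz","Dx","Dz"]
def cols(q):
    q=M(q); Z=r('z',q[0]); U=Z@r('y',q[1]); A=U@r('y',-q[2]); C=A@r('x',-q[3]); D=C@r('y',-q[4])
    return np.stack([Z[:,0],Z[:,1],Z[:,2],U[:,0],U[:,2],A[:,0],A[:,2],C[:,1],C[:,2],D[:,0],D[:,2]],1)
if __name__=="__main__":
  W=np.concatenate([cols(q) for q,_,_ in S]); y=np.concatenate([M(x) for _,x,_ in S])
  out=[]
  for k in (6,7):
   for c in itertools.combinations(range(11),k):
    x,*_=np.linalg.lstsq(W[:,c],y,rcond=None); e=np.abs(W[:,c]@x-y).max()*1e3
    if np.abs(x).max()<1.2: out.append((e+ (k-6)*1,[N[i] for i in c],np.round(x,3)))
  for o in sorted(out,key=lambda t:t[0])[:8]: print(o)
E
python3 k2.py
```

```text
(np.float64(0.30739371396726334), ['Zz', 'Uz', 'Ax', 'Cy', 'Dx', 'Dz'], array([ 0.199,  0.602,  0.455, -0.192,  0.377,  0.008]))
(np.float64(0.38146867547184105), ['Zx', 'Zz', 'Uz', 'Ax', 'Cy', 'Dx'], array([ 0.001,  0.199,  0.601,  0.463, -0.192,  0.373]))
(np.float64(0.46005729573844745), ['Zy', 'Zz', 'Uz', 'Ax', 'Cy', 'Dx'], array([ 0.001,  0.199,  0.602,  0.463, -0.192,  0.374]))
(np.float64(0.5156987852885098), ['Zz', 'Ux', 'Uz', 'Ax', 'Cy', 'Dx'], array([ 0.198,  0.001,  0.602,  0.463, -0.192,  0.373]))
(np.float64(0.53874574573054), ['Zz', 'Uz', 'Ax', 'Cy', 'Cz', 'Dx'], array([ 0.197,  0.603,  0.464, -0.192, -0.002,  0.371]))
(np.float64(0.590631369454031), ['Zz', 'Uz', 'Ax', 'Az', 'Cy', 'Dx'], array([ 0.197,  0.603,  0.463, -0.   , -0.192,  0.373]))
(np.float64(1.2461551996639777), ['Zz', 'Uz', 'Ax', 'Az', 'Cy', 'Dx', 'Dz'], array([ 0.199,  0.602,  0.454,  0.   , -0.192,  0.377,  0.009]))
(np.float64(1.2636696223362323), ['Zy', 'Zz', 'Uz', 'Ax', 'Cy', 'Dx', 'Dz'], array([ 0.   ,  0.199,  0.602,  0.456, -0.192,  0.376,  0.007]))
```

```bash
cat > ik.py <<'E'
from kin import *
LO=M([-176.03,-82.01,-58.28,-173.87,-174.79,-173.66]); HI=M([176.03,121.73,71.71,95.51,-.11,173.66])
T0=M([[0,0,1],[-1,0,0],[0,-1,0]])
def FK(q):
    q=M(q); Z=r('z',q[0]); U=Z@r('y',q[1]); A=U@r('y',-q[2]); C=A@r('x',-q[3]); D=C@r('y',-q[4])
    e=Z@[0,0,.199]+U@[0,0,.602]; a=e+A@[.463,0,0]; w=a+C@[0,-.192,0]; t=w+D@[.373,0,0]
    return t,D@r('x',-q[5])@T0,[e,a,w]
def IK(pos,R,seeds,tol=3e-3):
    pos=M(pos)
    def f(q):
        t,Q,_=FK(q); return np.r_[(t-pos)*5,(Q-R).ravel()]
    best=None
    for s in seeds:
        o=least_squares(f,np.clip(M(s),LO+1,HI-1),bounds=(LO,HI),x_scale=30,max_nfev=60)
        if 2*o.cost<tol**2*3:
            m=np.min(np.r_[o.x-LO,HI-o.x]); 
            if best is None or m>best[1]: best=(o.x,m)
    return best
GD=.0187
B=M([.5868,-.2615,.006]); CUP=M([.472,.1405,.028])
E
cat > scan.py <<'E'
from ik import *
from multiprocessing import Pool
rng=np.random.default_rng(0)
seeds=[M([h,30,a3,a4,-70,a6]) for h in(0,40) for a3 in(-40,) for a4 in(-120,-60,0,70) for a6 in(-100,0,100)]
def job(a):
    n,az,el,fl=a; R=tgt(az,el,fl); P=(B if n=='B' else CUP)+[0,0,.062]+R[:,2]*GD
    o=IK(P,R,seeds); o2=IK(P-R[:,2]*.09,R,[o[0]]) if o else None
    return a,o,o2
if __name__=="__main__":
    J=[(n,az,el,fl) for n in'BC' for el in(-30,-40,-50) for az in range(-150,91,30) for fl in(1,-1)]
    for a,o,o2 in Pool().map(job,J):
        if o and o[1]>4: print(*a,np.round(o[0]).astype(int),"m",round(o[1]),"back",o2 and round(o2[1]),"z",[round(k[2],2) for k in FK(o[0])[2]])
E
time OMP_NUM_THREADS=1 python3 scan.py
```

```text
B -150 -30 1 [  5  54   4  22 -97 106] m 63 back 54 z [np.float64(0.55), np.float64(0.2), np.float64(0.25)]
B -150 -30 -1 [  5  54   4  22 -97 -74] m 63 back 54 z [np.float64(0.55), np.float64(0.2), np.float64(0.25)]
B -120 -30 1 [ 11  45 -22  42 -76 107] m 36 back 45 z [np.float64(0.62), np.float64(0.2), np.float64(0.25)]
B -120 -30 -1 [ 11  45 -22  42 -76 -73] m 36 back 45 z [np.float64(0.62), np.float64(0.2), np.float64(0.25)]
B -90 -30 1 [  8  36 -48  79 -61  97] m 10 back 13 z [np.float64(0.69), np.float64(0.23), np.float64(0.25)]
B -90 -30 -1 [  8  36 -48  79 -61 -83] m 10 back 13 z [np.float64(0.69), np.float64(0.23), np.float64(0.25)]
B -30 -30 1 [ -50   31  -53 -158  -55   88] m 5 back None z [np.float64(0.71), np.float64(0.25), np.float64(0.25)]
B -30 -30 -1 [ -50   31  -53 -158  -55  -92] m 5 back None z [np.float64(0.71), np.float64(0.25), np.float64(0.25)]
B 0 -30 1 [ -51   27  -29 -105  -44   52] m 29 back 25 z [np.float64(0.73), np.float64(0.35), np.float64(0.25)]
B 0 -30 -1 [ -51   27  -29 -105  -44 -128] m 29 back 25 z [np.float64(0.73), np.float64(0.35), np.float64(
[... 7447 characters left out ...]
0.36)]
C -90 -50 -1 [ 55  28 -33  24 -65 -72] m 25 back 34 z [np.float64(0.73), np.float64(0.32), np.float64(0.36)]
C -60 -50 1 [ 59  20 -53  48 -50 109] m 5 back 13 z [np.float64(0.76), np.float64(0.32), np.float64(0.36)]
C -60 -50 -1 [ 59  20 -53  48 -50 -71] m 5 back 13 z [np.float64(0.76), np.float64(0.32), np.float64(0.36)]
C 60 -50 1 [  7  11 -31 -58 -37   8] m 27 back 27 z [np.float64(0.79), np.float64(0.48), np.float64(0.36)]
C 90 -50 1 [  5  19 -20 -49 -58  25] m 38 back 41 z [np.float64(0.77), np.float64(0.47), np.float64(0.36)]
C 90 -50 -1 [   5   19  -20  -49  -58 -155] m 19 back 15 z [np.float64(0.77), np.float64(0.47), np.float64(0.36)]
real	0m7.848s
user	0m25.320s
sys	0m0.163s
```

Run:
```python
from ik import *
Rd=tgt(60,-90,1); Rf=tgt(60,-40,1); d=Rf[:,2]
pre=B+[0,0,.062]+d*(GD-.13); print(pre)
plan([.544,-.335,.28],Rd)
print(Rd.T@(pre-[.544,-.335,.28]), Ro.from_matrix(Rd.T@Rf).as_rotvec(), Rf.T@(pre-M([.544,-.335,.28])))
for R,p in((Rd,[.578,-.155,.28]),(Rd,[.544,-.335,.28]),(Rf,[.544,-.335,.28]),(Rf,pre)):
    o=IK(p,R,[[-30,20,0,a,-80,b] for a in(-50,0) for b in(30,-150,0,120)]); print(o and (np.round(o[0]),o[1]))
```

```text
[ 0.54416963 -0.33533797  0.13954226]
pos [ 0.5781 -0.1548  0.1254] q [ 21.3  27.1 -58.2  84.3 -64.5 -83.7] t 5.47 w 0.0855 F [-0.3 -0.1  0.1]
 rot [-0.4578 -1.0556  0.76  ] 79.0 | trans now-frame [0.2078 0.0914 0.0774] after-rot frame [ 0.1732 -0.0606 -0.1546]
[ 0.00020788 -0.00031589  0.14045774] [-1.03338645e-17 -8.72664626e-01 -1.20558837e-17] [ 0.10773049 -0.00031589  0.09012525]
(array([  4.,  12.,  -5.,  -0., -73., -34.]), np.float64(53.19468427422512))
(array([-14.,  16.,   0.,  -0., -74., -16.]), np.float64(58.345780206840885))
(array([-45.,  26.,  16., -48., -95.,  17.]), np.float64(55.63270952238828))
(array([-45.,  34.,   9., -48., -85.,  28.]), np.float64(62.518168599345586))
```

Emit:
step_arm --increments "0.0233 0 -0.0113 0 0 0 -1;0.0233 0 -0.0113 0 0 0 -1;0.0233 0 -0.0113 0 0 0 -1;0.0233 0 -0.0113 0 0 0 -1;0.0233 0 -0.0113 0 0 0 -1;0.0233 0 -0.0113 0 0 0 -1;0 0 0 -0.0352 -0.0812 0.0585 -1;0 0 0 -0.0352 -0.0812 0.0585 -1;0 0 0 -0.0352 -0.0812 0.0585 -1;0 0 0 -0.0352 -0.0812 0.0585 -1;0 0 0 -0.0352 -0.0812 0.0585 -1;0 0 0 -0.0352 -0.0812 0.0585 -1;0 0 0 -0.0352 -0.0812 0.0585 -1;0 0 0 -0.0352 -0.0812 0.0585 -1;0 0 0 -0.0352 -0.0812 0.0585 -1;0 0 0 -0.0352 -0.0812 0.0585 -1;0 0 0 -0.0352 -0.0812 0.0585 -1;0 0 0 -0.0352 -0.0812 0.0585 -1;0 0 0 -0.0352 -0.0812 0.0585 -1;0 0 0 0 0 0 -1"

```text
time_s: 7.13
position: [0.5802, -0.1543, 0.2846]
eef_rot: [[-0.502, -0.865, 0.012], [-0.865, 0.503, 0.007], [-0.012, -0.006, -1.0]]
ft_force: [0.1, 0.6, 0.3]
gripper_width: 0.0853
finger_force: 0.0
```

Run:
```python
from ik import *
plan([.544,-.335,.28],tgt(60,-90,1));plan([.544,-.335,.14],tgt(60,-40,1))
```

```text
pos [ 0.5802 -0.1543  0.2846] q [  3.5  11.5  -4.6  -0.4 -73.1 -33.5] t 7.13 w 0.0853 F [0.1 0.6 0.3]
 rot [-0.0063  0.0121 -0.0029] 0.8 | trans now-frame [ 0.1745 -0.0594  0.0029] after-rot frame [ 0.1746 -0.059   0.0046]
pos [ 0.5802 -0.1543  0.2846] q [  3.5  11.5  -4.6  -0.4 -73.1 -33.5] t 7.13 w 0.0853 F [0.1 0.6 0.3]
 rot [-7.200e-03 -8.606e-01  1.000e-04] 49.3 | trans now-frame [ 0.1762 -0.0586  0.1428] after-rot frame [ 0.223  -0.059  -0.0408]
```

Emit:
step_arm --increments "0.025 -0.0084 0 0 0 0 -1;0.025 -0.0084 0 0 0 0 -1;0.025 -0.0084 0 0 0 0 -1;0.025 -0.0084 0 0 0 0 -1;0.025 -0.0084 0 0 0 0 -1;0.025 -0.0084 0 0 0 0 -1;0.025 -0.0084 0 0 0 0 -1;0 0 0 -0.001 -0.1076 0 -1;0 0 0 -0.001 -0.1076 0 -1;0 0 0 -0.001 -0.1076 0 -1;0 0 0 -0.001 -0.1076 0 -1;0 0 0 -0.001 -0.1076 0 -1;0 0 0 -0.001 -0.1076 0 -1;0 0 0 -0.001 -0.1076 0 -1;0 0 0 -0.001 -0.1076 0 -1;0.018 0 0.015 0 0 0 -1;0.018 0 0.015 0 0 0 -1;0.018 0 0.015 0 0 0 -1;0.018 0 0.015 0 0 0 -1;0 0 0 0 0 0 -1"

```text
time_s: 8.8
position: [0.5413, -0.3332, 0.1842]
eef_rot: [[-0.326, -0.868, 0.373], [-0.561, 0.496, 0.663], [-0.761, 0.007, -0.649]]
ft_force: [-1.1, -0.1, -1.7]
gripper_width: 0.0856
finger_force: 0.0
```

Run:
```python
from ik import *
R=tgt(60,-40,1); P=B+[0,0,.062]+R[:,2]*GD
plan(P-R[:,2]*.13,R);plan(P,R)
s=monitor.read_state(); p=read_camera("wrist"); cv2.imwrite("pics/w2.png",p["image"][...,::-1])
X=p["tool_from_camera"]; W=np.eye(4); W[:3,:3]=s["eef_rot"]; W[:3,3]=s["position"]
q=dict(p); q["extrinsics"]=np.linalg.inv(W@X)
P,u,v=pts(q); b=np.hypot(P[:,0]-.5868,P[:,1]+.2615)<.05
Q=P[b&(P[:,2]>.02)&(P[:,2]<.084)]
f=lambda x:np.hypot(Q[:,0]-x[0],Q[:,1]-x[1])-.022
print(least_squares(f,[.5868,-.2615],loss="soft_l1",f_scale=.002).x,len(Q),P[b][:,2].max())
```

```text
pos [ 0.5413 -0.3332  0.1842] q [-44.7  30.6  10.7 -47.2 -88.1  24.3] t 8.8 w 0.0856 F [-1.1 -0.1 -1.7]
 rot [ 0.0081 -0.0085 -0.0022] 0.7 | trans now-frame [ 0.0342 -0.0039  0.0286] after-rot frame [ 0.0344 -0.0036  0.0284]
pos [ 0.5413 -0.3332  0.1842] q [-44.7  30.6  10.7 -47.2 -88.1  24.3] t 8.8 w 0.0856 F [-1.1 -0.1 -1.7]
 rot [ 0.0081 -0.0085 -0.0022] 0.7 | trans now-frame [ 0.0331 -0.0049  0.1586] after-rot frame [ 0.0344 -0.0036  0.1584]
[ 0.59073706 -0.26081548] 2917 0.11801454729833998
```

View pics/w2.png

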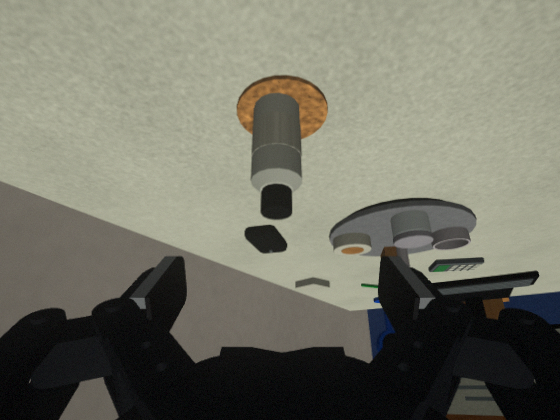

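The wrist view, upside down, shows the bottle at (276,150) centred between the fingers. Next I approach and grip.

Emit:
step_arm --increments "0.011 -0.002 0.009 0.008 -0.0085 -0.002 -1;0.012 -0.002 0.009 0 0 0 -1;0.011 -0.001 0.009 0 0 0 -1;0 0 0.018 0 0 0 -1;0 0 0.018 0 0 0 -1;0 0 0.018 0 0 0 -1;0 0 0.018 0 0 0 -1;0 0 0.018 0 0 0 -1;0 0 0.018 0 0 0 -1;0 0 0.014 0 0 0 -1;0 0 0.01 0 0 0 -1;0 0 0 0 0 0 -1;0 0 0 0 0 0 -1"

```text
time_s: 9.93
position: [0.597, -0.2517, 0.0586]
eef_rot: [[-0.321, -0.866, 0.384], [-0.559, 0.5, 0.661], [-0.765, -0.002, -0.644]]
ft_force: [0.1, -0.7, 1.1]
gripper_width: 0.0858
finger_force: 0.0
```

Run:
```python
from ik import *
R=tgt(60,-40,1); P=B+[0,0,.062]+R[:,2]*GD
plan(P+[.002,0.0005,0],R)
```

```text
pos [ 0.597  -0.2517  0.0586] q [-37.6  36.8   3.3 -52.  -74.2  30.9] t 9.93 w 0.0858 F [ 0.1 -0.7  1.1]
 rot [-0.002  -0.0022  0.0016] 0.2 | trans now-frame [0.0006 0.0024 0.0034] after-rot frame [0.0006 0.0024 0.0034]
```

Close the gripper.

Emit:
step_arm --increments "0 0.001 0.003 0 0 0 -1;0 0 0 0 0 0 0.2;0 0 0 0 0 0 0.6;0 0 0 0 0 0 1;0 0 0 0 0 0 1;0 0 0 0 0 0 1;0 0 0 0 0 0 1;0 0 0 0 0 0 1;0 0 0 0 0 0 1;0 0 0 0 0 0 1" --newtons 40

```text
time_s: 10.77
position: [0.5973, -0.2495, 0.0572]
eef_rot: [[-0.321, -0.865, 0.385], [-0.559, 0.501, 0.661], [-0.765, -0.003, -0.644]]
ft_force: [-1.9, -0.2, 5.8]
gripper_width: 0.0427
finger_force: 41.4
```

Run:
```python
from ik import *
s=monitor.read_state();plan(s["position"],None); q0=s["joint_pos"]; p0=s["position"]; R0=s["eef_rot"]
# candidate tip path: lift to air pose, roll -j6
q=q0
for az in(20,40,60):
  for el in(-40,-20,0,20):
    for fl in (1,-1):
      R=tgt(az,el,fl)
      o=IK([.55,-.15,.40],R,[q0,[-40,10,10,-60,-80,-149],[-40,10,10,-90,-60,-100]]); print(az,el,fl,o and (np.round(o[0]),round(o[1])))
```

```text
pos [ 0.5973 -0.2495  0.0572] q [-37.5  36.8   3.1 -52.1 -73.9  31. ] t 10.77 w 0.0427 F [-1.9 -0.2  5.8]
 rot [0. 0. 0.] 0.0 | trans now-frame [0. 0. 0.] after-rot frame [0. 0. 0.]
20 -40 1 (array([-18., -11., -15., -38., -49., -37.]), 44)
20 -40 -1 (array([-18., -11., -15., -38., -49., 143.]), 30)
20 -20 1 (array([-42.,  -7., -18., -73., -60.,   1.]), 40)
20 -20 -1 None
20 0 1 (array([-58.,   4., -27., -96., -80.,  31.]), 31)
20 0 -1 (array([ -58.,    4.,  -27.,  -96.,  -80., -149.]), 25)
20 20 1 (array([ -61.,   22.,  -33., -109., -101.,   55.]), 25)
20 20 -1 (array([ -61.,   22.,  -33., -109., -101., -125.]), 25)
40 -40 1 (array([-30.,  -0.,  -3., -49., -73., -12.]), 56)
40 -40 -1 (array([-30.,  -0.,  -3., -49., -73., 168.]), 5)
40 -20 1 (array([-46.,   5.,  -7., -71., -82.,  10.]), 51)
40 -20 -1 (array([ -46.,    5.,   -7.,  -71.,  -82., -170.]), 3)
40 0 1 (array([-55.,  14., -13., -88., -94.,  27.]), 45)
40 0 -1 (array([ -55.,   14.,  -13.,  -88.,  -94., -153.]), 21)
40 20 1 (array([ -57.,   27.,  -18., -100., -109.,   42.]), 40)
40 20 -1 (array([ -57.,   27.,  -18., -100., -109., -138.]), 36)
60 -40 1 (array([-32.,   9.,   8., -50., -91.,   2.]), 64)
60 -40 -1 None
60 -20 1 (array([-43.,  15.,   6., -68., -99.,  14.]), 64)
60 -20 -1 (array([ -43.,   15.,    6.,  -68.,  -99., -166.]), 7)
60 0 1 (array([ -50.,   23.,    1.,  -82., -108.,   24.]), 59)
60 0 -1 (array([ -50.,   23.,    1.,  -82., -108., -156.]), 17)
60 20 1 (array([ -52.,   33.,   -3.,  -94., -119.,   32.]), 55)
60 20 -1 (array([ -52.,   33.,   -3.,  -94., -119., -148.]), 25)
```

Emit:
step_arm --increments "-0.008 0 -0.0065 0 0 0 1;-0.015 0 -0.013 0 0 0 1;-0.023 0 -0.0193 0 0 0 1;-0.023 0 -0.0193 0 0 0 1;-0.023 0 -0.0193 0 0 0 1;-0.023 0 -0.0193 0 0 0 1;-0.023 0 -0.0193 0 0 0 1;-0.023 0 -0.0193 0 0 0 1;-0.023 0 -0.0193 0 0 0 1;-0.023 0 -0.0193 0 0 0 1;-0.023 0 -0.0193 0 0 0 1;-0.015 0 -0.013 0 0 0 1;0 0 0 0 0 0 1" --newtons 50

```text
time_s: 11.85
position: [0.597, -0.2493, 0.3828]
eef_rot: [[-0.316, -0.865, 0.389], [-0.563, 0.501, 0.657], [-0.764, -0.011, -0.646]]
ft_force: [-0.3, -1.1, -0.1]
gripper_width: 0.0427
finger_force: 50.5
```

Emit:
step_arm --increments "0 0 0 0 -0.105 0 1;0 0 0 0 -0.105 0 1;0 0 0 0 -0.105 0 1;0 0 0 0 -0.105 0 1;0 0 0 0 -0.105 0 1;0 0 0 0 -0.105 0 1;0 0 0 0 -0.105 0 1;0 0 0 0 -0.105 0 1;0 0 0 0 -0.105 0 1;0 0 0 0 -0.105 0 1;0 0 0 0 0 0 1"

```text
time_s: 12.77
position: [0.5966, -0.249, 0.3712]
eef_rot: [[0.168, -0.865, 0.473], [0.31, 0.502, 0.808], [-0.936, 0.011, 0.352]]
ft_force: [0.1, 1.0, -4.4]
gripper_width: 0.0426
finger_force: 50.8
```

Run:
```python
from ik import *
s=monitor.read_state();plan(s["position"],tgt(60,20,1));plan(s["position"],tgt(60,22,-1))
```

```text
pos [ 0.5966 -0.249   0.3712] q [ -54.4   41.8    9.6  -96.4 -120.7   25.3] t 12.77 w 0.0426 F [ 0.1  1.  -4.4]
 rot [-0.006   0.0107 -0.0094] 0.9 | trans now-frame [0. 0. 0.] after-rot frame [0. 0. 0.]
pos [ 0.5966 -0.249   0.3712] q [ -54.4   41.8    9.6  -96.4 -120.7   25.3] t 12.77 w 0.0426 F [ 0.1  1.  -4.4]
 rot [-0.0379  0.0096  3.132 ] 179.5 | trans now-frame [0. 0. 0.] after-rot frame [0. 0. 0.]
```

Emit:
step_arm --increments "0 0 0 0 0 0.12 1;0 0 0 0 0 0.12 1;0 0 0 0 0 0.12 1;0 0 0 0 0 0.12 1;0 0 0 0 0 0.12 1;0 0 0 0 0 0.12 1;0 0 0 0 0 0.12 1;0 0 0 0 0 0.12 1;0 0 0 0 0 0.12 1;0 0 0 0 0 0.12 1;0 0 0 0 0 0.12 1;0 0 0 0 0 0.12 1;0 0 0 0 0 0.12 1;0 0 0 0 0 0.12 1;0 0 0 0 0 0.12 1;0 0 0 0 0 0.12 1;0 0 0 0 0 0.12 1;0 0 0 0 0 0.12 1;0 0 0 0 0 0.12 1;0 0 0 0 0 0.12 1"

```text
time_s: 14.43
position: [0.5967, -0.2484, 0.3775]
eef_rot: [[-0.709, 0.526, 0.47], [0.12, -0.566, 0.815], [0.695, 0.634, 0.338]]
ft_force: [0.4, 0.7, -1.8]
gripper_width: 0.0428
finger_force: 50.7
```

Emit:
step_arm --increments "0 0 0 0 0 0.12 1;0 0 0 0 0 0.12 1;0 0 0 0 0 0.12 1;0 0 0 0 0 0.12 1;0 0 0 0 0 0.12 1;0 0 0 0 0 0.12 1;0 0 0 0 0 0 1;0 0 0 0 0 0 1;0 0 0 0 0 0 1;0 0 0 0 0 0 1;0 0 0 0 0 0 1;0 0 0 0 0 0 1"

```text
time_s: 15.43
position: [0.5966, -0.2488, 0.3768]
eef_rot: [[-0.193, 0.861, 0.47], [-0.284, -0.508, 0.813], [0.939, 0.024, 0.343]]
ft_force: [1.1, -0.5, -1.7]
gripper_width: 0.0425
finger_force: 50.8
```

Run:
```python
from ik import *
s=monitor.read_state();plan(s["position"],None)
# bottle up in tool frame at grasp = tgt(60,-40)^T z
b=M([[-.321,-.865,.385],[-.559,.501,.661],[-.765,-.003,-.644]]).T@[0,0,1]; print("axis now",s["eef_rot"]@b)
p=read_camera("side"); cv2.imwrite("pics/tip.png",p["image"][120:330,150:430,::-1].repeat(2,0).repeat(2,1))
```

```text
pos [ 0.5966 -0.2488  0.3768] q [ -54.4   41.2   10.   -96.2 -120.6 -153.5] t 15.43 w 0.0425 F [ 1.1 -0.5 -1.7]
 rot [0. 0. 0.] 0.0 | trans now-frame [0. 0. 0.] after-rot frame [0. 0. 0.]
axis now [-0.15744562 -0.30522682 -0.93915785]
```

View pics/tip.png

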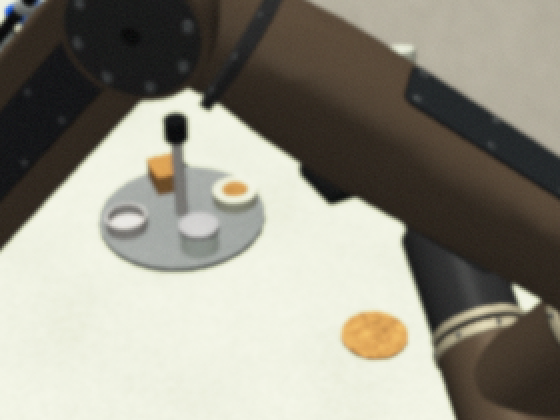

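The coaster at (375,335) is empty, and the bottle is held with its cap about 70° below horizontal. I'll turn it back upright.

Emit:
step_arm --increments "0 0 0 0 0 -0.12 1;0 0 0 0 0 -0.12 1;0 0 0 0 0 -0.12 1;0 0 0 0 0 -0.12 1;0 0 0 0 0 -0.12 1;0 0 0 0 0 -0.12 1;0 0 0 0 0 -0.12 1;0 0 0 0 0 -0.12 1;0 0 0 0 0 -0.12 1;0 0 0 0 0 -0.12 1;0 0 0 0 0 -0.12 1;0 0 0 0 0 -0.12 1;0 0 0 0 0 -0.12 1;0 0 0 0 0 -0.12 1;0 0 0 0 0 -0.12 1;0 0 0 0 0 -0.12 1;0 0 0 0 0 -0.12 1;0 0 0 0 0 -0.12 1;0 0 0 0 0 -0.12 1;0 0 0 0 0 -0.12 1"

```text
time_s: 17.15
position: [0.5966, -0.2489, 0.3767]
eef_rot: [[-0.435, -0.768, 0.47], [0.552, 0.186, 0.813], [-0.712, 0.613, 0.343]]
ft_force: [-1.0, 0.3, -2.0]
gripper_width: 0.0427
finger_force: 50.9
```

Emit:
step_arm --increments "0 0 0 0 0 -0.12 1;0 0 0 0 0 -0.12 1;0 0 0 0 0 -0.12 1;0 0 0 0 0 -0.12 1;0 0 0 0 0 -0.12 1;0 0 0 0 0 -0.12 1;0 0 0 0 0.105 0 1;0 0 0 0 0.105 0 1;0 0 0 0 0.105 0 1;0 0 0 0 0.105 0 1;0 0 0 0 0.105 0 1;0 0 0 0 0.105 0 1;0 0 0 0 0.105 0 1;0 0 0 0 0.105 0 1;0 0 0 0 0.105 0 1;0 0 0 0 0.105 0 1;0 0 0 0 0 0 1"

```text
time_s: 18.57
position: [0.5978, -0.2473, 0.3822]
eef_rot: [[-0.315, -0.867, 0.386], [-0.568, 0.498, 0.655], [-0.76, -0.013, -0.649]]
ft_force: [1.0, 0.0, 0.1]
gripper_width: 0.0428
finger_force: 50.8
```

Run:
```python
from ik import *
s=monitor.read_state()
b=M([[-.321,-.865,.385],[-.559,.501,.661],[-.765,-.003,-.644]])
plan(s["position"],b)
R=b; off=M([.5973,-.2495,.0572])-M([.589,-.2605,.006]); print("off",off)
for dz in(.002,.05,.10,.2): 
    P=CUP+off+[0,0,dz]; plan(P,R); o=IK(P,R,[[-6,15,-31,-73,-47,31]]); print(P,o)
# straight path check
P0=s["position"]; P1=CUP+off+[0,0,.2]
q=s["joint_pos"]
for t in np.linspace(0,1,6):
    o=IK(P0+t*(P1-P0),R,[q]); q=o[0]; print(np.round(q))
# recheck cup position with top picture
p=read_camera("top"); o=spotter.outline_of("bottle_mid",p)
P,u,v=pts(p); m=(np.hypot(P[:,0]-.472,P[:,1]-.1405)<.042)&(P[:,2]>.036); C=P[m]; print(len(C), (C.min(0)+C.max(0))/2)
```

```text
pos [ 0.5978 -0.2473  0.3822] q [-36.5  18.7  18.9 -49.4 -94.7   4.7] t 18.57 w 0.0428 F [1.  0.  0.1]
 rot [-0.0038 -0.007   0.0095] 0.7 | trans now-frame [0. 0. 0.] after-rot frame [0. 0. 0.]
off [0.0083 0.011  0.0512]
pos [ 0.5978 -0.2473  0.3822] q [-36.5  18.7  18.9 -49.4 -94.7   4.7] t 18.57 w 0.0428 F [1.  0.  0.1]
 rot [-0.0038 -0.007   0.0095] 0.7 | trans now-frame [0.0394 0.3044 0.4114] after-rot frame [0.045  0.3024 0.4122]
[0.4803 0.1515 0.0812] (array([ -6.09563568,  14.78680785, -31.0748883 , -72.18978278,
       -47.15413002,  30.13113374]), np.float64(27.205111697050338))
pos [ 0.5978 -0.2473  0.3822] q [-36.5  18.7  18.9 -49.4 -94.7   4.7] t 18.57 w 0.0428 F [1.  0.  0.1]
 rot [-0.0038 -0.007   0.0095] 0.7 | trans now-frame [0.0029 0.3038 0.3802] after-rot frame [0.0083 0.3022 0.3813]
[0.4803 0.1515 0.1292] (array([ -3.29391981,   8.32187894, -29.90668401, -66.83992316,
       -47.87699238,  19.44242408]), np.float64(28.37331598731199))
pos [ 0.5978 -0.2473  0.3822] q [-36.5  18.7  18.9 -49.4 -94.7   4.7] t 18.57 w 0.0428 F [1.  0.  0.1]
 rot [-0.0038 -0.007   0.0095
[... 156 characters left out ...]
3440091, -61.45558868,
       -49.16290703,   8.98800132]), np.float64(30.045599094471783))
pos [ 0.5978 -0.2473  0.3822] q [-36.5  18.7  18.9 -49.4 -94.7   4.7] t 18.57 w 0.0428 F [1.  0.  0.1]
 rot [-0.0038 -0.007   0.0095] 0.7 | trans now-frame [-0.1112  0.3019  0.2828] after-rot frame [-0.1064  0.3018  0.2847]
[0.4803 0.1515 0.2792] (array([  3.99523657,  -6.79138855, -23.39881632, -51.98550863,
       -53.39639973,  -8.98712897]), np.float64(34.88118367610204))
[-37.  19.  19. -50. -95.   4.]
[-32.  13.   8. -50. -88.   5.]
[-26.   7.  -1. -50. -81.   4.]
[-18.   2. -10. -51. -74.   2.]
[ -9.  -3. -17. -52. -65.  -2.]
[  4.  -7. -23. -52. -53.  -9.]
87 [0.4708422  0.14022825 0.04455492]
```

Emit:
step_arm --increments "0 0 0 -0.004 -0.007 0.0095 1;-0.0076 0.0217 0.0203 0 0 0 1;-0.0076 0.0217 0.0203 0 0 0 1;-0.0076 0.0217 0.0203 0 0 0 1;-0.0076 0.0217 0.0203 0 0 0 1;-0.0076 0.0217 0.0203 0 0 0 1;-0.0076 0.0217 0.0203 0 0 0 1;-0.0076 0.0217 0.0203 0 0 0 1;-0.0076 0.0217 0.0203 0 0 0 1;-0.0076 0.0217 0.0203 0 0 0 1;-0.0076 0.0217 0.0203 0 0 0 1;-0.0076 0.0217 0.0203 0 0 0 1;-0.0076 0.0217 0.0203 0 0 0 1;-0.0076 0.0217 0.0203 0 0 0 1;-0.0076 0.0217 0.0203 0 0 0 1;0 0 0 0 0 0 1;0 0 0 0 0 0 1"

```text
time_s: 20.08
position: [0.4763, 0.1534, 0.2778]
eef_rot: [[-0.329, -0.865, 0.38], [-0.548, 0.502, 0.668], [-0.769, 0.011, -0.639]]
ft_force: [-0.3, -1.4, -1.5]
gripper_width: 0.0427
finger_force: 51.6
```

```bash
cat >> h.py <<'E'
def wrist():
    s=monitor.read_state(); p=dict(read_camera("wrist")); W=np.eye(4); W[:3,:3]=s["eef_rot"]; W[:3,3]=s["position"]
    p["extrinsics"]=np.linalg.inv(W@p["tool_from_camera"]); return p,s
E
python3 - <<'E'
from ik import *
b=M([[-.321,-.865,.385],[-.559,.501,.661],[-.765,-.003,-.644]])
p,s=wrist(); cv2.imwrite("pics/w3.png",p["image"][...,::-1])
plan([.4789,.1523,.1792],b)
P,u,v=pts(p)
m=(np.hypot(P[:,0]-.472,P[:,1]-.1405)<.045)&(P[:,2]>.036)&(P[:,2]<.06); C=P[m]
f=lambda x:np.hypot(C[:,0]-x[0],C[:,1]-x[1])-.029
print("cup",len(C),least_squares(f,[.472,.14],loss="soft_l1",f_scale=.002).x, C.min(0),C.max(0))
bz=s["position"][2]-.0512 # bottle underside
m=(np.hypot(P[:,0]-.472,P[:,1]-.1405)<.05)&(P[:,2]>bz+.002)&(P[:,2]<bz+.025); Q=P[m]
f=lambda x:np.hypot(Q[:,0]-x[0],Q[:,1]-x[1])-.022
if len(Q)>20: print("bottle",len(Q),least_squares(f,[.472,.14],loss="soft_l1",f_scale=.002).x, Q[:,2].min(),Q[:,2].max())
E
```

```text
pos [0.4773 0.1523 0.2782] q [  3.4  -6.8 -23.5 -52.6 -54.1  -8.8] t 20.13 w 0.0427 F [ 0.4 -0.5 -1.7]
 rot [ 0.0061  0.0062 -0.0117] 0.8 | trans now-frame [ 0.0757 -0.0023  0.0639] after-rot frame [ 0.0753 -0.0011  0.0644]Traceback (most recent call last):
  File "<stdin>", line 8, in <module>
    return umr_minimum(a, axis, None, out, keepdims, initial, where)
ValueError: zero-size array to reduction operation minimum which has no identity
```

View pics/w3.png

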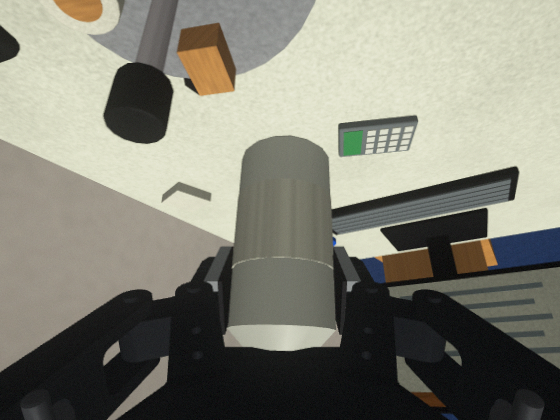

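The wrist view shows the bottle held at (284,240), the knob at (138,105) and the staple box at (207,60). The cup is outside the frame. I'll fit the bottle axis and the knob from depth.

Run:
```python
from ik import *
p,s=wrist(); P,u,v=pts(p); t=s["position"]
print("tcp",t)
m=(u>240)&(u<325)&(v>150)&(v<255)&(np.hypot(P[:,0]-t[0],P[:,1]-t[1])<.06); Q=P[m]
def f(x):
    a=np.array([x[2],x[3],1]);a/=np.linalg.norm(a); d=Q-[x[0],x[1],t[2]-.01]; return np.linalg.norm(np.cross(d,a),axis=1)-.022
o=least_squares(f,[t[0],t[1]-.01,0,0],loss="soft_l1",f_scale=.001).x
print("bottle",len(Q),o,"off",t[:2]-o[:2],"tilt deg",np.degrees(o[2:]),"zrange",np.percentile(Q[:,2],[1,99]))
m=(np.hypot(P[:,0]-.552,P[:,1]-.11)<.04)&(P[:,2]>.16)&(P[:,2]<.19); K=P[m]
g=lambda x:np.hypot(K[:,0]-x[0],K[:,1]-x[1])-.018
print("knob",len(K),least_squares(g,[.552,.11],loss="soft_l1",f_scale=.002).x)
m=(np.hypot(P[:,0]-.552,P[:,1]-.11)<.04)&(P[:,2]>.05)&(P[:,2]<.15); K=P[m]
g=lambda x:np.hypot(K[:,0]-x[0],K[:,1]-x[1])-.009
if len(K)>20:print("post",len(K),least_squares(g,[.552,.11],loss="soft_l1",f_scale=.002).x)
T=read_camera("top"); D=[]
for _ in range(4):
    T=read_camera("side"); X,_,_=pts(T); m=(np.hypot(X[:,0]-.472,X[:,1]-.1405)<.045)&(X[:,2]>.036)&(X[:,2]<.056); D.append(X[m])
C=np.concatenate(D); g=lambda x:np.hypot(C[:,0]-x[0],C[:,1]-x[1])-.030
print("cup side",len(C),least_squares(g,[.472,.14],loss="soft_l1",f_scale=.003).x)
```

```text
tcp [0.47734971 0.15233246 0.27824236]
bottle 8683 [ 0.47295518  0.14077209  0.02059994 -0.0323233 ] off [0.00439452 0.01156036] tilt deg [ 1.18028971 -1.85198851] zrange [0.23279399 0.28251247]
knob 2388 [0.55458519 0.11032817]
post 1853 [0.55431984 0.11024758]
cup side 677 [0.47431247 0.13983662]
```

Run:
```python
from ik import *
s=monitor.read_state(); R=s["eef_rot"]; b=M([[-.321,-.865,.385],[-.559,.501,.661],[-.765,-.003,-.644]])
print("axis by hand",R@b.T@[0,0,1])
a=M([.0206,-.0323,1]);a/=np.linalg.norm(a)
bt=R.T@a # bottle axis in tool
rv=np.cross(a,[0,0,1]); print("full fix tool rv",R.T@rv, "half", R.T@rv/2)
```

```text
axis by hand [ 0.00618904 -0.01109656  0.99990428]
full fix tool rv [ 0.02188635  0.01743588 -0.02612426] half [ 0.01094317  0.00871794 -0.01306213]
```

Emit:
step_arm --increments "0 -0.001 0 0.015 0.012 -0.018 1;0.0164 0 0.0138 0 0 0 1;0.0164 0 0.0138 0 0 0 1;0.0164 0 0.0138 0 0 0 1;0.0164 0 0.0138 0 0 0 1;0.0164 0 0.0138 0 0 0 1;0.0164 0 0.0138 0 0 0 1;0 0 0 0 0 0 1;0 0 0 0 0 0 1"

```text
time_s: 21.18
position: [0.4804, 0.1491, 0.1499]
eef_rot: [[-0.32, -0.863, 0.392], [-0.565, 0.506, 0.652], [-0.761, -0.013, -0.649]]
ft_force: [-0.5, -0.1, -1.0]
gripper_width: 0.0426
finger_force: 51.6
```

Run:
```python
from ik import *
p,s=wrist(); P,u,v=pts(p); t=s["position"]; cv2.imwrite("pics/w4.png",p["image"][...,::-1])
plan([.4789,.1523,.0812],None)
m=(u>240)&(u<325)&(v>150)&(v<255)&(np.hypot(P[:,0]-t[0],P[:,1]-t[1])<.06); Q=P[m]
def f(x):
    a=np.array([x[2],x[3],1]);a/=np.linalg.norm(a); d=Q-[x[0],x[1],t[2]-.05]; return np.linalg.norm(np.cross(d,a),axis=1)-.022
o=least_squares(f,[t[0],t[1]-.01,0,0],loss="soft_l1",f_scale=.001).x
print("bottle bottom",o[:2],"tilt deg",np.degrees(o[2:]))
m=(np.hypot(P[:,0]-.552,P[:,1]-.11)<.04)&(P[:,2]>.05)&(P[:,2]<.19); print(m.sum())
m=(np.hypot(P[:,0]-.474,P[:,1]-.1405)<.045)&(P[:,2]>.03)&(P[:,2]<.055); C=P[m];print("cup pts",len(C))
if len(C)>20: print(C.min(0),C.max(0),least_squares(lambda x:np.hypot(C[:,0]-x[0],C[:,1]-x[1])-.029,[.474,.14],loss="soft_l1",f_scale=.002).x)
q=read_camera("side"); cv2.imwrite("pics/s4.png",cv2.resize(q["image"][160:300,180:370,::-1],(760,560),interpolation=cv2.INTER_CUBIC))
```

```text
pos [0.4809 0.1494 0.1512] q [ -1.8   5.  -29.5 -64.1 -47.6  14.5] t 21.23 w 0.0428 F [ 0.8 -0.6 -0.3]
 rot [0. 0. 0.] 0.0 | trans now-frame [0.0522 0.0043 0.0465] after-rot frame [0.0522 0.0043 0.0465]
bottle bottom [0.47580906 0.13779497] tilt deg [ 0.39252748 -0.58542675]
8813
cup pts 4888
[0.44361857 0.10905017 0.03000178] [0.50546365 0.17131172 0.04668799] [0.47393179 0.13899379]
```

View pics/s4.png

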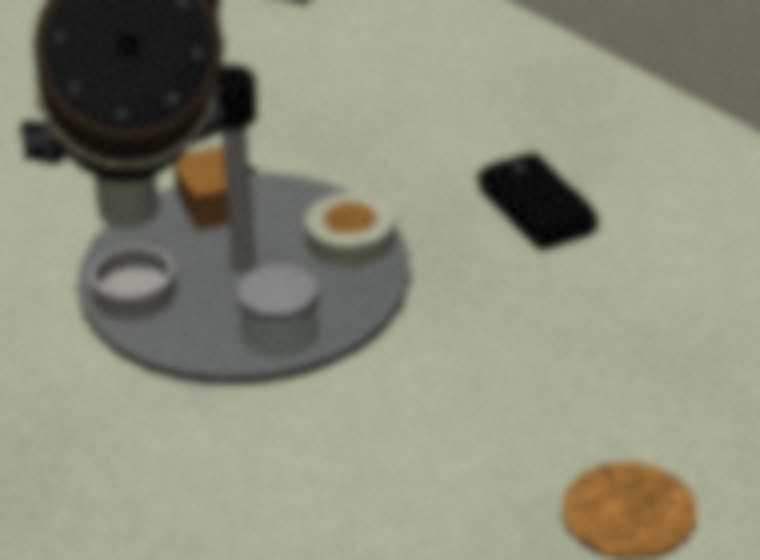

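The side crop shows the bottle hanging above the cup at (132,275). Wrist depth gives the cup at (.4745,.1402) and the bottle foot at (.4758,.1378). I'll correct for that and descend.

Emit:
step_arm --increments "-0.001 0.0023 0.001 0.003 0.002 -0.004 1;0.0114 0.0002 0.0097 0 0 0 1;0.0114 0.0002 0.0097 0 0 0 1;0.0076 0.0001 0.0065 0 0 0 1;0 0 0 0 0 0 1;0 0 0 0 0 0 1"

```text
time_s: 21.78
position: [0.4796, 0.1522, 0.1118]
eef_rot: [[-0.313, -0.864, 0.395], [-0.569, 0.503, 0.65], [-0.76, -0.022, -0.649]]
ft_force: [0.0, 0.6, -1.6]
gripper_width: 0.0426
finger_force: 51.6
```

```bash
cat > chk.py <<'E'
from ik import *
p,s=wrist(); P,u,v=pts(p); t=s["position"]
plan([.4789,.1523,.0792],None)
m=(u>240)&(u<325)&(v>150)&(v<255)&(np.hypot(P[:,0]-t[0],P[:,1]-t[1])<.06)&(P[:,2]>.052); Q=P[m]
def f(x):
    a=np.array([x[2],x[3],1]);a/=np.linalg.norm(a); d=Q-[x[0],x[1],t[2]-.05]; return np.linalg.norm(np.cross(d,a),axis=1)-.022
o=least_squares(f,[t[0],t[1]-.01,0,0],loss="soft_l1",f_scale=.001).x
print("bottle bottom",o[:2],"tilt deg",np.degrees(o[2:]))
m=(np.hypot(P[:,0]-.474,P[:,1]-.1405)<.045)&(P[:,2]>.03)&(P[:,2]<.055); C=P[m];print("cup pts",len(C))
if len(C)>20: print(C.min(0),C.max(0),(C.min(0)+C.max(0))/2)
E
python3 chk.py
```

```text
pos [0.4798 0.1523 0.1122] q [ -3.6   9.7 -30.9 -68.7 -46.3  23.3] t 21.83 w 0.0425 F [-1.  -0.2 -1.5]
 rot [0. 0. 0.] 0.0 | trans now-frame [0.0253 0.0015 0.021 ] after-rot frame [0.0253 0.0015 0.021 ]
bottle bottom [0.47535549 0.1406864 ] tilt deg [-0.01431281 -0.31963581]
cup pts 4485
[0.4437329  0.10872692 0.03001126] [0.50554619 0.1683601  0.04633459] [0.47463954 0.13854351 0.03817293]
```

Emit:
step_arm --increments "0.0068 0.0002 0.0058 0 0 0 1;0.0068 0.0002 0.0058 0 0 0 1;0.0053 0.0001 0.0045 0 0 0 1;0 0 0 0 0 0 1;0 0 0 0 0 0 1"

```text
time_s: 22.25
position: [0.4797, 0.1521, 0.087]
eef_rot: [[-0.312, -0.864, 0.395], [-0.569, 0.503, 0.65], [-0.76, -0.022, -0.649]]
ft_force: [-0.0, 0.1, -1.4]
gripper_width: 0.0427
finger_force: 51.6
```

Emit:
step_arm --increments "0.0015 0 0.0013 0 0 0 1;0.0015 0 0.0013 0 0 0 1;0.0015 0 0.0013 0 0 0 1;0 0 0 0 0 0 1;0 0 0 0 0 0 1"

```text
time_s: 22.67
position: [0.4794, 0.1521, 0.0802]
eef_rot: [[-0.313, -0.864, 0.395], [-0.569, 0.504, 0.65], [-0.76, -0.021, -0.649]]
ft_force: [-0.4, -0.4, -1.9]
gripper_width: 0.0427
finger_force: 51.6
```

No contact yet, so I keep going in small steps.

Emit:
step_arm --increments "0.0011 0 0.001 0 0 0 1;0 0 0 0 0 0 1"

```text
time_s: 22.83
position: [0.4797, 0.1523, 0.0788]
eef_rot: [[-0.313, -0.864, 0.395], [-0.569, 0.503, 0.65], [-0.76, -0.021, -0.649]]
ft_force: [0.6, -0.2, 0.4]
gripper_width: 0.0424
finger_force: 51.7
```

Emit:
step_arm --increments "0.0011 0 0.001 0 0 0 1;0 0 0 0 0 0 1"

```text
time_s: 23.0
position: [0.4802, 0.1532, 0.0787]
eef_rot: [[-0.311, -0.864, 0.395], [-0.567, 0.503, 0.652], [-0.762, -0.022, -0.647]]
ft_force: [-2.4, 0.7, 10.6]
gripper_width: 0.0425
finger_force: 52.3
```

Emit:
step_arm --increments "-0.0006 0 -0.0005 0 0 0 1;0 0 0 0 0 0 0.1;0 0 0 0 0 0 -0.2;0 0 0 0 0 0 -0.5;0 0 0 0 0 0 -0.6;0 0 0 0 0 0 -0.6;0 0 0 0 0 0 -0.6" --newtons 20

```text
time_s: 23.58
position: [0.4794, 0.1522, 0.0778]
eef_rot: [[-0.314, -0.864, 0.394], [-0.569, 0.503, 0.65], [-0.76, -0.021, -0.65]]
ft_force: [-0.4, -0.4, -0.9]
gripper_width: 0.0686
finger_force: 0.0
```

```bash
python3 chk.py
```

```text
pos [0.4794 0.1522 0.0778] q [ -5.7  14.4 -31.7 -72.7 -45.9  31.1] t 23.63 w 0.0686 F [-0.3 -0.5 -0. ]
 rot [0. 0. 0.] 0.0 | trans now-frame [-0.001   0.0004 -0.001 ] after-rot frame [-0.001   0.0004 -0.001 ]
bottle bottom [0.47550368 0.14065353] tilt deg [ 0.05521658 -0.10200029]
cup pts 7297
[0.44437087 0.11017128 0.03000041] [0.50630849 0.16868488 0.05499564] [0.47533968 0.13942808 0.04249803]
```

The bottle stands upright in the cup. I'll back out and go to the knob.

Emit:
step_arm --increments "0 0 -0.01 0 0 0 -0.6;0 0 -0.02 0 0 0 -0.6;0 0 -0.02 0 0 0 -0.6;0 0 -0.02 0 0 0 -0.8;0 0 -0.02 0 0 0 -1;0 0 -0.02 0 0 0 -1;0 0 -0.02 0 0 0 -1;-0.019 0 -0.016 0 0 0 -1;-0.019 0 -0.016 0 0 0 -1;-0.019 0 -0.016 0 0 0 -1;-0.019 0 -0.016 0 0 0 -1;-0.019 0 -0.016 0 0 0 -1;-0.019 0 -0.016 0 0 0 -1;0 0 0 0 0 0 -1"

```text
time_s: 24.8
position: [0.4268, 0.0693, 0.3169]
eef_rot: [[-0.307, -0.863, 0.4], [-0.572, 0.503, 0.648], [-0.761, -0.03, -0.648]]
ft_force: [0.7, 0.5, 0.5]
gripper_width: 0.0854
finger_force: 0.0
```

Run:
```python
from ik import *
R=tgt(120,-90,1)
plan([.5538,.110,.29],R)
for z in(.29,.16): print(IK([.5538,.110,z],R,[[31,10,-10,0,-75,0]]))
```

```text
pos [0.4268 0.0693 0.3169] q [ -9.9 -12.2 -22.5 -50.3 -66.8  -4.1] t 24.8 w 0.0854 F [0.7 0.5 0.5]
 rot [-0.4784  0.7666 -0.9698] 75.9 | trans now-frame [-0.0418 -0.0884  0.0946] after-rot frame [ 0.0283 -0.1304  0.0269]
(array([ 3.11143750e+01,  8.31781004e+00, -8.20392277e+00,  1.72671941e-09,
       -7.34782672e+01, -1.11437498e+00]), np.float64(50.076077234972516))
(array([ 3.11143750e+01,  1.36366734e+01, -1.91955585e+01, -3.94798133e-12,
       -5.71677682e+01, -1.11437498e+00]), np.float64(39.08444150675032))
```

Emit:
step_arm --increments "0 0 0 -0.0399 0.0639 -0.0808 -1;0 0 0 -0.0399 0.0639 -0.0808 -1;0 0 0 -0.0399 0.0639 -0.0808 -1;0 0 0 -0.0399 0.0639 -0.0808 -1;0 0 0 -0.0399 0.0639 -0.0808 -1;0 0 0 -0.0399 0.0639 -0.0808 -1;0 0 0 -0.0399 0.0639 -0.0808 -1;0 0 0 -0.0399 0.0639 -0.0808 -1;0 0 0 -0.0399 0.0639 -0.0808 -1;0 0 0 -0.0399 0.0639 -0.0808 -1;0 0 0 -0.0399 0.0639 -0.0808 -1;0 0 0 -0.0399 0.0639 -0.0808 -1;0.0057 -0.026 0.0054 0 0 0 -1;0.0057 -0.026 0.0054 0 0 0 -1;0.0057 -0.026 0.0054 0 0 0 -1;0.0057 -0.026 0.0054 0 0 0 -1;0.0057 -0.026 0.0054 0 0 0 -1;0 0 0 0 0 0 -1;0 0 0 0 0 0 -1"

```text
time_s: 26.38
position: [0.5529, 0.1101, 0.2821]
eef_rot: [[0.499, -0.867, -0.011], [-0.867, -0.499, 0.001], [-0.006, 0.009, -1.0]]
ft_force: [0.2, -0.4, 0.4]
gripper_width: 0.0854
finger_force: 0.0
```

```bash
cat > look.py <<'E'
from ik import *
import sys
p,s=wrist(); cv2.imwrite(f"pics/{sys.argv[1]}.png",p["image"][...,::-1]); P,u,v=pts(p)
plan([.5538,.110,.16],tgt(120,-90,1))
ax=M([.5538,.110])
m=(np.hypot(*(P[:,:2]-ax).T)<.04)&(P[:,2]>.187)&(P[:,2]<.2); K=P[m]
if len(K)>50: c,rr=cv2.minEnclosingCircle(K[:,:2].astype(np.float32)); print("knob top",len(K),c,rr)
m=(np.hypot(P[:,0]-.475,P[:,1]-.14)<.04)&(P[:,2]>.13)&(P[:,2]<.15); K=P[m]
if len(K)>20: print("cap top",len(K),K.min(0),K.max(0),cv2.minEnclosingCircle(K[:,:2].astype(np.float32)))
im=p["image"].astype(int).sum(2); V,U=np.nonzero(im<120)
n=cv2.undistortPoints(np.c_[U,V].astype(float)[:,None],p["intrinsics"],p["D"])[:,0]; E=p["extrinsics"]; C=-E[:3,:3].T@E[:3,3]
r_=np.c_[n,np.ones(len(n))]@E[:3,:3]; Q=C+r_*((.010-C[2])/r_[:,2])[:,None]
d=np.hypot(*(Q[:,:2]-ax).T); a=np.degrees(np.arctan2(Q[:,1]-ax[1],Q[:,0]-ax[0])); m=(d>.128)&(d<.17)&(abs(a-54)<15)
print("tongue",m.sum(),a[m].mean() if m.any() else None,d[m].max() if m.any() else None)
E
python3 look.py w5
```

```text
pos [0.5524 0.1099 0.2829] q [ 30.9   8.7  -8.4  -0.4 -73.4  -0.8] t 26.43 w 0.0856 F [ 0.9 -1.   0.3]
 rot [ 0.0078  0.0063 -0.0009] 0.6 | trans now-frame [ 0.0014 -0.0022  0.1229] after-rot frame [ 0.0007 -0.0013  0.1229]
knob top 1713 (0.554512619972229, 0.11028433591127396) 0.018011413514614105
cap top 587 [0.46330725 0.1280064  0.13014549] [0.48887915 0.15369743 0.1409391 ] ((0.4755805730819702, 0.14084331691265106), 0.01340407319366932)
tongue 389 53.13999532256899 0.16178206298561848
```

View pics/w5.png

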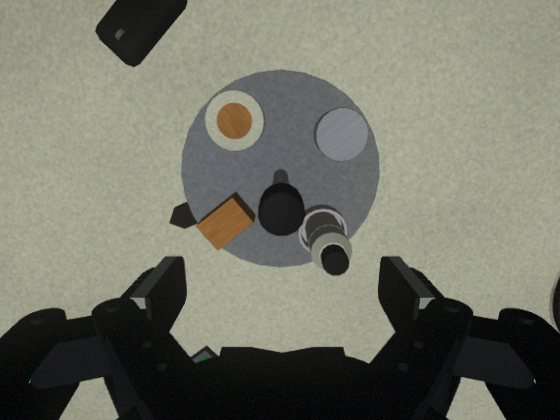

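The wrist view shows the knob at (281,208), the bottle standing in the cup at (330,240), and the tongue at (184,215) with the staple box beside it. The turn needed is about −105.5°. Next I descend onto the knob.

Emit:
step_arm --increments "0 -0.002 0 0.0078 0.0063 0 -1;0 0 0.02 0 0 0 -1;0 0 0.02 0 0 0 -1;0 0 0.02 0 0 0 -1;0 0 0.02 0 0 0 -1;0 0 0.02 0 0 0 -1;0 0 0.012 0 0 0 -1;0 0 0.008 0 0 0 -1;0 0 0 0 0 0 -1;0 0 0 0 0 0 -1"

```text
time_s: 27.27
position: [0.5545, 0.1117, 0.1643]
eef_rot: [[0.5, -0.866, 0.002], [-0.866, -0.5, 0.001], [-0.0, -0.003, -1.0]]
ft_force: [0.0, -0.6, 0.2]
gripper_width: 0.0851
finger_force: 0.0
```

Run:
```python
from ik import *
plan([.5545,.1103,.160],tgt(120,-90,1))
p,s=wrist()
cv2.imwrite("pics/raw6.png",p["image"][...,::-1])
```

```text
pos [0.5545 0.1117 0.1643] q [ 31.2  13.3 -18.8   0.  -57.7  -1.2] t 27.27 w 0.0851 F [ 0.  -0.6  0.2]
 rot [-0.0029  0.      0.0004] 0.2 | trans now-frame [0.0012 0.0007 0.0043] after-rot frame [0.0012 0.0007 0.0043]
```

Grip the knob.

Emit:
step_arm --increments "0.001 0.001 0.003 0 0 0 -1;0 0 0 0 0 0 -0.2;0 0 0 0 0 0 0.4;0 0 0 0 0 0 1;0 0 0 0 0 0 1;0 0 0 0 0 0 1;0 0 0 0 0 0 1;0 0 0 0 0 0 1;0 0 0 0 0 0 1;0 0 0 0 0 0 1" --newtons 60

```text
time_s: 28.15
position: [0.5531, 0.1097, 0.1608]
eef_rot: [[0.5, -0.866, -0.0], [-0.866, -0.5, 0.0], [-0.0, 0.0, -1.0]]
ft_force: [-5.3, -2.3, 5.3]
gripper_width: 0.0343
finger_force: 60.5
```

```bash
python3 look.py w7
```

```text
pos [0.5531 0.1097 0.1608] q [ 31.1  13.5 -19.2  -0.  -57.4  -1.1] t 28.2 w 0.0342 F [-5.3 -2.2  5.6]
 rot [0.0004 0.0003 0.0001] 0.0 | trans now-frame [ 0.0001 -0.0008  0.0008] after-rot frame [ 0.0001 -0.0008  0.0008]
knob top 7682 (0.5588606595993042, 0.10258030146360397) 0.030883779749274254
tongue 140 64.6093938339861 0.16972803003331896
```

Emit:
step_arm --increments "0 0.001 0 0 0 0.03 1;0 0 0 0 0 0.06 1;0 0 0 0 0 0.09 1;0 0 0 0 0 0.1 1;0 0 0 0 0 0.1 1;0 0 0 0 0 0.1 1;0 0 0 0 0 0.1 1;0 0 0 0 0 0.1 1;0 0 0 0 0 0.1 1;0 0 0 0 0 0.1 1;0 0 0 0 0 0.1 1;0 0 0 0 0 0.1 1;0 0 0 0 0 0.1 1;0 0 0 0 0 0.1 1;0 0 0 0 0 0.1 1;0 0 0 0 0 0.1 1;0 0 0 0 0 0.1 1;0 0 0 0 0 0.1 1;0 0 0 0 0 0.06 1;0 0 0 0 0 0.03 1"

```text
time_s: 29.87
position: [0.5502, 0.1107, 0.1608]
eef_rot: [[-0.949, -0.316, -0.003], [-0.316, 0.949, 0.002], [0.002, 0.003, -1.0]]
ft_force: [-17.8, 8.6, 14.0]
gripper_width: 0.0349
finger_force: 61.4
```

Emit:
step_arm --increments "0 0 0 0 0 0 1;0 0 0 0 0 0 1;0 0 0 0 0 0 1"

```text
time_s: 30.12
position: [0.5502, 0.1107, 0.1607]
eef_rot: [[-0.948, -0.319, -0.003], [-0.319, 0.948, 0.002], [0.003, 0.003, -1.0]]
ft_force: [-18.4, 8.3, 13.5]
gripper_width: 0.0347
finger_force: 61.4
```

Run:
```python
from ik import *
p,s=wrist(); plan(s["position"],None); R=s["eef_rot"]; print("x az",np.degrees(np.arctan2(R[1,0],R[0,0])),"turned",np.degrees(np.arctan2(R[1,0],R[0,0]))+60)
P,u,v=pts(p); ax=M([.5545,.1103]); rel=P[:,:2]-ax; d=np.hypot(*rel.T); a=np.degrees(np.arctan2(rel[:,1],rel[:,0]))
h=(d>.05)&(d<.13)&(P[:,2]>.09)&(P[:,2]<.15)
print("bottle pts wrist",h.sum(), a[h].min() if h.any() else 0, a[h].max() if h.any() else 0)
for n in("side","top"):
    q=read_camera(n); X,_,_=pts(q); ax=M([.553,.1095]); rel=X[:,:2]-ax; d=np.hypot(*rel.T); a=np.degrees(np.arctan2(rel[:,1],rel[:,0])); h=(d>.05)&(d<.12)&(X[:,2]>.05)&(X[:,2]<.15)&(a>20)&(a<90)
    Q=X[h]; print(n,len(Q)); 
    if len(Q)>10:
        g=lambda x:np.hypot(Q[:,0]-x[0],Q[:,1]-x[1])-.022
        Q=Q[Q[:,2]<.105]; o=least_squares(g,[.604,.179],loss="soft_l1",f_scale=.002).x; print(o,np.degrees(np.arctan2(o[1]-ax[1],o[0]-ax[0])))
cv2.imwrite("pics/w8.png",np.hstack([p["image"][...,::-1][60:360,:400],cv2.resize(q["image"][180:290,170:290,::-1],(327,300))]))
```

```text
pos [0.5502 0.1107 0.1608] q [  31.2   13.3  -19.3   -0.2  -57.5 -102.5] t 30.17 w 0.0347 F [-18.4   8.6  14.1]
 rot [0. 0. 0.] 0.0 | trans now-frame [0. 0. 0.] after-rot frame [0. 0. 0.]
x az -161.40718641193578 turned -101.40718641193578
bottle pts wrist 29 42.480062550246174 72.63199247186836
side 139
[0.59941811 0.18330678] 57.83364393919697
top 1
```

View pics/w8.png

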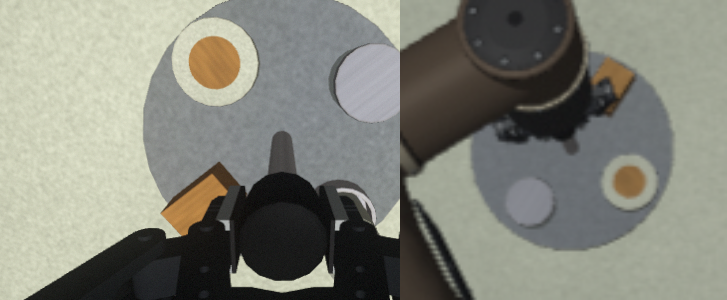

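The wrist half shows the knob gripped, with the bottle hidden behind the right finger near (350,200). The tongue is hidden now, so I'll refine its angle from the earlier clear pictures.

Run:
```python
from ik import *
def run(img,p,E,ax,name):
    im=img.astype(float).sum(2); K=p["intrinsics"]
    # supersample
    k=8; big=cv2.resize(im,None,fx=k,fy=k,interpolation=cv2.INTER_CUBIC)
    # project polar grid at z=.010 into picture
    for rr in (.132,.138,.144,.148,.152,.156,.160,.163):
        a=np.radians(np.arange(30,80,.25)); X=np.c_[ax[0]+rr*np.cos(a),ax[1]+rr*np.sin(a),np.full(len(a),.010)]
        c=X@E[:3,:3].T+E[:3,3]; uv=cv2.projectPoints(c,np.zeros(3),np.zeros(3),K,p["D"])[0][:,0]
        val=cv2.remap(im.astype(np.float32),uv[:,0].astype(np.float32)[None],uv[:,1].astype(np.float32)[None],cv2.INTER_LINEAR)[0]
        bg=np.percentile(val,90); w=np.clip(bg-val-60,0,None); dk=val<.55*bg
        print(name,rr,"bg",int(bg),"min",int(val.min()),"edges",np.degrees(a[dk][[0,-1]]).round(1) if dk.any() else None,"mid",np.degrees(a[dk][[0,-1]]).mean().round(2) if dk.any() else None,"wmean",round(np.degrees((w*a).sum()/max(w.sum(),1e-9)),2))
t=read_camera("top"); img=cv2.imread("pics/top0.png")[...,::-1]
run(img,t,t["extrinsics"],(.5516,.1093),"top")
w=read_camera("wrist"); W=np.eye(4); W[:3,:3]=[[0.499,-0.867,-0.011],[-0.867,-0.499,0.001],[-0.006,0.009,-1.0]]; W[:3,3]=[.5524,.1099,.2829]
run(cv2.imread("pics/w5.png")[...,::-1],w,np.linalg.inv(W@w["tool_from_camera"]),(.5545,.1103),"w5")
s=read_camera("side"); run(s["image"],s,s["extrinsics"],(.553,.1095),"side now")
```

```text
top 0.132 bg 425 min 105 edges [47.2 61. ] mid 54.12 wmean 54.07
top 0.138 bg 433 min 98 edges [47.5 60.8] mid 54.12 wmean 54.11
top 0.144 bg 426 min 103 edges [48.  60.3] mid 54.13 wmean 54.03
top 0.148 bg 428 min 101 edges [48.  59.5] mid 53.75 wmean 53.86
top 0.152 bg 428 min 100 edges [49.2 58.2] mid 53.75 wmean 53.79
top 0.156 bg 428 min 103 edges [50.8 56.5] mid 53.62 wmean 53.76
top 0.16 bg 427 min 105 edges [52.5 55. ] mid 53.75 wmean 53.7
top 0.163 bg 426 min 280 edges None mid None wmean 53.59
w5 0.132 bg 480 min 98 edges [48.2 63. ] mid 55.62 wmean 60.67
w5 0.138 bg 488 min 98 edges [48.2 61.5] mid 54.88 wmean 56.43
w5 0.144 bg 482 min 95 edges [48.8 61.3] mid 55.0 wmean 54.95
w5 0.148 bg 483 min 99 edges [49. 61.] mid 55.0 wmean 54.93
w5 0.152 bg 483 min 101 edges [50.  60.5] mid 55.25 wmean 55.23
w5 0.156 bg 484 min 101 edges [51.8 58.5] mid 55.12 wmean 55.14
w5 0.16 bg 483 min 104 edges [53.2 56.8] mid 55.0 wmean 55.05
w5 0.163 bg 480 min 109 edges [54.2 55.8] mid 55.0 wmean 54.99
side now 0.132 bg 310 min 178 edges None mid None wmean 54.82
side now 0.138 bg 331 min 174 edges [48.  50.8] mid 49.38 wmean 55.08
side now 0.144 bg 385 min 176 edges [46.5 64. ] mid 55.25 wmean 55.25
side now 0.148 bg 428 min 176 edges [46.5 64.2] mid 55.38 wmean 55.3
side now 0.152 bg 459 min 173 edges [47. 64.] mid 55.5 wmean 55.32
side now 0.156 bg 475 min 175 edges [47.5 63.5] mid 55.5 wmean 55.4
side now 0.16 bg 483 min 178 edges [48. 63.] mid 55.5 wmean 55.46
side now 0.163 bg 484 min 181 edges [48.2 62.8] mid 55.5 wmean 55.52
```

```bash
cat > ang.py <<'E'
from ik import *
def ang(P,ax,name):
    ax=M(ax); rel=P[:,:2]-ax; d=np.hypot(*rel.T); a=np.degrees(np.arctan2(rel[:,1],rel[:,0]))
    H=P[(d>.045)&(d<.125)&(P[:,2]>.042)&(P[:,2]<.08)]
    k=30; g=lambda o,az:None
    from scipy.ndimage import label
    ij=np.floor((H[:,:2]-ax+.15)/.004).astype(int); G=np.zeros((76,76),int); np.add.at(G,(ij[:,0],ij[:,1]),1)
    L,n=label(G>0,structure=np.ones((3,3))); l=L[ij[:,0],ij[:,1]]
    for i in range(1,n+1):
        C=H[l==i]
        if len(C)<40: continue
        zt=np.percentile(C[:,2],95); T=C[C[:,2]>zt-.008]; c,r_=cv2.minEnclosingCircle(T[:,:2].astype(np.float32)); m=(T.min(0)+T.max(0))[:2]/2
        mm=T[:,:2].mean(0); f=lambda q:round(float(np.degrees(np.arctan2(q[1]-ax[1],q[0]-ax[0]))),1)
        print(name,"n",len(C),"ztop",round(float(zt),3),"circ",np.round(c,4),round(r_,4),"ang circ/bbox/mean",f(c),f(m),f(mm),"rad",round(float(np.hypot(*(m-ax))),4))
if __name__=="__main__":
    p,s=wrist(); ang(pts(p)[0],[.5545,.1103],"wrist now")
    t=read_camera("top"); ang(pts(t)[0],[.5516,.1093],"top now")
    ang(np.load("top.npy")[:,:3],[.5516,.1093],"top start")
E
python3 ang.py
```

```text
wrist now n 5085 ztop 0.066 circ [0.4834 0.1572] 0.0295 ang circ/bbox/mean 146.6 146.6 147.5 rad 0.0851
wrist now n 6016 ztop 0.046 circ [0.5074 0.0396] 0.034 ang circ/bbox/mean -123.7 -123.7 -124.1 rad 0.0852
wrist now n 438 ztop 0.075 circ [0.5795 0.1875] 0.007 ang circ/bbox/mean 72.1 72.2 72.5 rad 0.0811
wrist now n 2023 ztop 0.058 circ [0.621  0.0573] 0.0311 ang circ/bbox/mean -38.5 -39.8 -39.7 rad 0.0869
top now n 256 ztop 0.071 circ [0.4805 0.1561] 0.0287 ang circ/bbox/mean 146.7 146.8 147.2 rad 0.0851
top now n 293 ztop 0.052 circ [0.5039 0.0384] 0.0336 ang circ/bbox/mean -123.9 -124.5 -124.4 rad 0.0859
top now n 123 ztop 0.064 circ [0.6215 0.0611] 0.0324 ang circ/bbox/mean -34.6 -37.3 -34.9 rad 0.0879
top start n 51 ztop 0.052 circ [0.4715 0.1394] 0.031 ang circ/bbox/mean 159.4 159.1 158.9 rad 0.0864
top start n 255 ztop 0.07 circ [0.5197 0.0295] 0.0288 ang circ/bbox/mean -111.8 -111.9 -112.0 rad 0.086
top start n 230 ztop 0.064 circ [0.5805 0.1898] 0.0322 ang circ/bbox/mean 70.3 70.2 69.7 rad 0.0857
top start n 268 ztop 0.052 circ [0.6293 0.0793] 0.0344 ang circ/bbox/mean -21.1 -21.8 -22.2 rad 0.0834
```

Emit:
step_arm --increments "0.0025 0.0019 -0.001 0 0 0.0175 1;0 0 0 0 0 0.0175 1;0 0 0 0 0 0 1;0 0 0 0 0 0 1;0 0 0 0 0 0 1;0 0 0 0 0 0 1"

```text
time_s: 31.02
position: [0.55, 0.1109, 0.1608]
eef_rot: [[-0.958, -0.285, 0.0], [-0.285, 0.958, 0.001], [-0.001, 0.001, -1.0]]
ft_force: [1.3, 0.7, -7.2]
gripper_width: 0.0347
finger_force: 63.7
```

```bash
python3 ang.py | grep now
python3 - <<'E'
from ik import *
s=monitor.read_state(); plan(s["position"],None); R=s["eef_rot"]; print("x az",np.degrees(np.arctan2(R[1,0],R[0,0])),s["dq"].round(2),s["finger_force"])
q=read_camera("side"); X,_,_=pts(q); o=spotter.outline_of("bottle_mid",q)
Q=X[(np.hypot(X[:,0]-.602,X[:,1]-.179)<.04)&(X[:,2]>.055)&(X[:,2]<.105)]
c=least_squares(lambda x:np.hypot(Q[:,0]-x[0],Q[:,1]-x[1])-.022,[.602,.179],loss="soft_l1",f_scale=.002).x; print("bottle",len(Q),c,np.degrees(np.arctan2(c[1]-.1105,c[0]-.553)))
for l in("mouse","calculator","stapler"):
    for r_ in spotter.outline_of(l,q)[:1]:
        m=r_["pixels"]&(q["depth"]>0); print(l,round(r_["confidence"],2),np.round(np.median(pts(q,r_["pixels"])[0],0),3))
cv2.imwrite("pics/s9.png",cv2.resize(q["image"][150:290,170:360,::-1],(760,560),interpolation=cv2.INTER_CUBIC))
E
```

```text
wrist now n 5087 ztop 0.066 circ [0.4851 0.1592] 0.0292 ang circ/bbox/mean 144.8 144.8 145.5 rad 0.085
wrist now n 6025 ztop 0.046 circ [0.505  0.0413] 0.0342 ang circ/bbox/mean -125.7 -125.6 -126.1 rad 0.0852
wrist now n 467 ztop 0.076 circ [0.5822 0.1866] 0.0074 ang circ/bbox/mean 70.0 70.1 70.5 rad 0.0811
wrist now n 2029 ztop 0.058 circ [0.62   0.0558] 0.0318 ang circ/bbox/mean -39.8 -41.4 -41.6 rad 0.0873
top now n 258 ztop 0.072 circ [0.4808 0.1586] 0.029 ang circ/bbox/mean 145.2 144.7 145.1 rad 0.0859
top now n 278 ztop 0.052 circ [0.5012 0.0403] 0.034 ang circ/bbox/mean -126.2 -126.1 -127.0 rad 0.0855
top now n 131 ztop 0.064 circ [0.618  0.0594] 0.0334 ang circ/bbox/mean -36.9 -39.5 -37.2 rad 0.0863
pos [0.5501 0.1109 0.1609] q [  31.4   13.2  -19.5   -0.   -57.3 -104.8] t 31.12 w 0.0346 F [ 2.5  1.7 -9.4]
 rot [0. 0. 0.] 0.0 | trans now-frame [0. 0. 0.] after-rot frame [0. 0. 0.]
x az -163.4199240081026 [-0.03 -0.08 -0.02 -0.04  0.08 -0.05] 63.71081829071045
bottle 108 [0.6017042  0.18135432] 55.49595117034643
mouse 0.59 [0.774 0.02  0.026]
calculator 0.64 [0.477 0.443 0.017]
stapler 0.59 [ 0.47  -0.484  0.044]
```

View pics/s9.png

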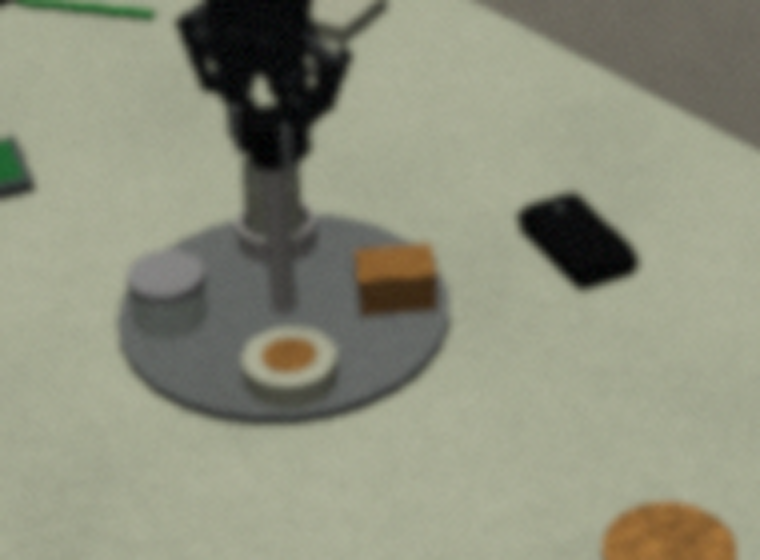

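The side view shows the bottle upright in the cup at (275,215), behind the held knob, and the other objects where they were. Both cameras put the cup within about 0.5° of the tongue line, so I'm handing in.

```bash
python3 -c "
from h import *
print(workorder.hand_in())"
```

```text
the job is handed in; nothing more can be done
None
```

The job is handed in at about 31 s of the 67 s allowed: I tipped the bottle in the air until its cap pointed about 70° below horizontal and set it upright in the cup. I then turned it to within about half a degree of the front, with the gripper still holding the knob and the other things where they were; no verdict came back.

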